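# Change a measuring stage over from shims to the glass window

## Task

Get the measuring stage ready for backlit work. Slide each thin shim across the stage until it overhangs an edge, lift it off there (never raise or carry a shim over the middle of the stage, a dropped one would chip it) and lay it flat in the tray. Then, or before if you like, drop the glass upright (glass face up) all the way down into the stage's round cell, and only once it is in, turn the knurled ring clockwise until it is snug against its stop; leave the things standing behind the stage where they are.

Things in the scene. Friction and masses are not known exactly. Their poses are not given: they have to be found in the camera images.
- stage_top (a point): centre of the flat top of the fixed stage: a dark slab 180 (x) x 440 (y) x 50 mm high on the table; this point is 50 mm above the table, axes along the slab's sides, z up. Its -x long edge faces the robot. Its four edges are open, with a 50 mm drop. The shims lie on its top at y from about -60 to +180 mm in this frame; the round cell stands at x 0, y -165 mm.
- seat (a point): centre of the floor of the round glass cell on the stage (62 mm above the table), z up. The cell is a fixed aluminium tube, bore 54 mm, rim 12 mm above this floor (74 mm above the table); the glass sits on the floor inside.
- ring_mid (a point): centre of the knurled clamp ring around the cell tube, half-way up it: 66 mm outside diameter, 20 mm high, from 3 to 23 mm above the stage top. It can be gripped across its outside from above.
- ring (a joint): turn of the clamp ring about its vertical axis in rad: grows clockwise as seen from above, starts loose between 0 and 0.6, firm stop at 2.6 where it is snug (the white mark on the ring then meets the fixed white mark beside it on the stage's +y side). It stays where it is left; it takes about 0.12 N m to turn and does not rise or sink.
- glass_c (a point): centre of the loose glass in its black rim: a disc 50 mm in diameter and 24 mm high, starting flat on the table at the left or right of the stage, glass face up, z up; 90 g. Fully seated, its top stands 12 mm above the cell's rim and this centre is 12 mm above the cell floor.
- tray: fixed open grey tray at the other side of the stage, 160 (x) x 150 (y) x 25 mm high outside, walls and floor 4 mm; origin at the centre of its underside on the table, z up.
- cleaner: white bottle, 54 mm diameter, 140 mm high, standing behind the stage; origin at its foot. A bystander.
- weight: brass weight, 52 mm diameter, 65 mm high, standing behind the stage; origin at its foot. A bystander.
- gaugecase: open wooden case 70 x 160 x 35 mm behind the stage; origin at the centre of its underside. A bystander.
- shim0_c (a point): centre of a loose bare metal shim, 100 (x, long) x 44 (y) x 4 mm thick, 70 g, lying flat on the stage with its long side roughly across the stage (along the stage's x); origin half-way up its thickness, z up. Ground and polished like the stage top, so it slides smoothly there (friction about 0.4), e.g. under closed fingertips pressed on it. There are two or three alike; an absent one gives None from the start.
- shim1_c (a point): centre of a loose bare metal shim, 100 (x, long) x 44 (y) x 4 mm thick, 70 g, lying flat on the stage with its long side roughly across the stage (along the stage's x); origin half-way up its thickness, z up. Ground and polished like the stage top, so it slides smoothly there (friction about 0.4), e.g. under closed fingertips pressed on it. There are two or three alike; an absent one gives None from the start.
- shim2_c (a point): centre of a loose bare metal shim, 100 (x, long) x 44 (y) x 4 mm thick, 70 g, lying flat on the stage with its long side roughly across the stage (along the stage's x); origin half-way up its thickness, z up. Ground and polished like the stage top, so it slides smoothly there (friction about 0.4), e.g. under closed fingertips pressed on it. There are two or three alike; an absent one gives None from the start.
Not all that is in view belongs to the job. Leave any black look-alike of the part that bears shim2_c alone. Of the things that look like the part that bears glass_c, take the one that is nearest to the robot's base at the start.

How it is judged:
By the outcome, as a careful person would: the job done as asked, in the order asked, and still so for the second after the job is handed in, with the robot touching nothing.
Of shim0, shim1, shim2 only 2 to 3 are there at a start; the rules pass over those that are not, and their reading is None.
At some moment in a run one of shim0, shim1, shim2, glass may be knocked a few centimetres aside while the robot is not near it.
It also fails if it takes over 210 s, if anything falls off the work surface, if the arm or the gripper's body presses on something with over 40 N, if the wrist force passes 120 N, or if a joint passes its speed limit or range.

## Robot

A 7-joint arm with a two-finger parallel gripper is mounted at the origin on the work surface. World frame = base frame: x ahead of the robot, y to its left, z up, the work surface at z = 0. Lengths are in m, angles in rad, forces in N, time in s.
With the tool pointing down it reaches from about 0.4 to 0.9 m from the base axis. Payload 5.5 kg.
Tool frame: the origin (TCP) lies at the very end of the fingers, on their centre line; the grasp point (between the pads) lies 19 mm behind it; z points along the fingers, y is the line along which they close (so a half turn about z gives the same grasp; the last joint's range is limited). The gripper opens to 92 mm and grips with 3 to 60 N. Pads are 19 mm wide; open, the fingers measure 130 mm over their backs; the gripper's body (75 mm by 190 mm) begins 47 mm behind the grasp point.
Start: joints at [-0.948, 0.501, -0.427, 1.55, 0.221, 1.138, -0.21], TCP at [0.229, 0.608, 0.227] pointing down, gripper open.
Joint ranges: [-2.88, 2.88], [-0.31, 2.03], [-1.54, 1.56], [0.2, 2.42], [-1.41, 4.55], [0.19, 2.02], [-2.57, 2.57]. Speed limits (rad/s): [2.57, 2.57, 3.14, 3.14, 3.14, 3.14, 3.14].

## Interface

Orientations are given as a unit quaternion [w, x, y, z].
In Python, from rig import get_obs, snapshot, job_done, regions_of, pinpoint gives the robot as it stands. The module is installed in compiled form; this text tells all that it offers.
- The arm moves only by the shell command python3 -m inch 'ROWS' [FORCE]. ROWS is JSON, a list of rows, each an object of numbers: "tx", "ty", "tz": the shift along the tool's x, y, z in cm; "wx", "wy", "wz": the turn, a rotation vector about the tool's x, y, z in rad; "jaw": the finger opening in cm, from 0 to 9.18. In form: [{"tx": .., "ty": .., "tz": .., "wx": .., "wy": .., "wz": .., "jaw": ..}, ...]. A call has 1 to 20 rows; each row is the pose to reach, as a shift and turn from the pose commanded when the call began, along the tool's axes at that moment; what a row does not reach only later rows make up. A row lasts 1/12 s, in which the tool goes at most 41.7 mm and 7.16 degrees, less where a joint would pass 70% of its speed; a pose out of reach is approached as far as the arm can. A call with a gripper value outside its range is refused whole. The fingers move at their own pace and stop on an object; FORCE is the grip in N (left out, the last holds). Time passes only in rows, so rows that repeat a pose let the fingers close. It gives the time, the measured TCP pose, the force, the opening and the grip force at its end, in the units of the state.
- get_obs(): the state, without advancing time (a new reading comes with each control period).
- snapshot(name): name is "side" or "top"; returns a dict with "frame" (400x640x3 uint8, red, green, blue), "range_z" (400x640 float32, m along the optical axis (not along the pixel's ray), 0 where there is no reading), "intrinsics" (3x3 intrinsics, pixels), "R" (3x3) and "t" (3): a world point X has camera coordinates R X + t. Camera axes: x right, y down, z forward; pixel columns grow to the right and rows downward; lengths in m; the calibration is good to about 2 mm. A picture is of the moment at which its call begins.
- job_done(): hands the job in; it is judged then, once.
Trained networks look in a picture, given as the dict that the camera call returned (one of the last four; its "shot" number tells which), for a name from the list of things; names that differ only in an ending like _2 or _b are one class to them, and where a whole thing is asked for, a point or a joint stands for the part that bears it (a point fixed in the world has none). Each returns a list of dicts, best first, with "confidence" (0 to 1); they miss things now and then, are a little off and sometimes report something else, mostly with a low value. They report only what shows in the picture. A call takes as long as a camera call. They do not tell look-alikes from the thing itself.
- regions_of(picture, target): "mask" (400x640 bool, what is visible of it).
- pinpoint(picture, target): "xyz" ([x, y, z] in m, in world coordinates, good to about 4 mm: a listed point, or the origin of a listed thing).
The state is a dict: "t": time; "joint_pos": joint angles; "qvel": joint speeds; "joint_torque": joint torques, N m; "tool_pos": TCP position; "ee_rot": TCP orientation; "wrist_force": force on the tool from outside, world axes, zero at the start; "ft_torque": the same for the moment, N m; "finger_gap": finger opening in m; "finger_force": force on a finger pad.
Only numpy, scipy, OpenCV 4.12 (cv2) and the standard library are available. Lean on these libraries where they do the work, as an engineer would, in place of code of your own. Each camera call takes 0.05 s, during which the arm holds its last target. There are 200 camera calls.

## Working session

There is one attempt and no reset: what is moved stays moved. The work goes in short steps, Python scripts to look and compute and a shell command to move; the robot and the scene stay as the last step left them, time stands still between calls to the robot, and variables do not carry over. Pictures are saved under pics/ and viewed, at most 14 in all, crops included, and the job is handed in when it is done.

```bash
mkdir -p pics; python3 - <<'E'
from rig import *
import cv2,numpy as np
o=get_obs();print({k:np.round(v,3).tolist() for k,v in o.items()})
for c in("side","top"):
    s=snapshot(c);cv2.imwrite(f"pics/{c}0.png",s["frame"][:,:,::-1])
    print(c,np.round(s["intrinsics"],1).tolist(),np.round(s["R"],3).tolist(),np.round(s["t"],3).tolist())
    for n in("stage_top","seat","ring_mid","glass_c","tray","cleaner","weight","gaugecase","shim0_c"):
        print(n,[(np.round(d["xyz"],3).tolist(),round(d["confidence"],2)) for d in pinpoint(s,n)])
E
```

```text
{'t': 0.0, 'joint_pos': [-0.948, 0.502, -0.427, 1.551, 0.221, 1.138, -0.21], 'qvel': [-0.0, 0.0, -0.0, -0.001, -0.002, 0.001, 0.002], 'joint_torque': [0.0, -56.658, -5.817, -27.912, -0.069, 0.031, 0.0], 'tool_pos': [0.229, 0.608, 0.226], 'ee_rot': [-0.0, 0.179, 0.984, -0.001], 'wrist_force': [0.257, -0.732, -0.178], 'ft_torque': [-0.044, -0.017, 0.014], 'finger_force': 0.0, 'finger_gap': 0.092}
side [[487.0, 0.0, 318.9], [0.0, 487.0, 202.2], [0.0, 0.0, 1.0]] [[0.957, -0.291, -0.01], [-0.181, -0.567, -0.803], [0.228, 0.77, -0.595]] [-0.59, 0.128, 1.234]
stage_top [([0.599, -0.008, 0.05], 0.6)]
seat [([0.602, -0.168, 0.065], 0.6)]
ring_mid [([0.602, -0.178, 0.064], 0.74)]
glass_c [([0.524, -0.508, 0.01], 0.97), ([0.522, -0.374, 0.014], 0.71), ([0.621, -0.429, 0.014], 0.62)]
tray [([0.481, 0.371, -0.001], 0.91)]
cleaner [([0.774, 0.132, 0.001], 0.87)]
weight [([0.783, -0.01, 0.002], 0.57)]
gaugecase [([0.776, -0.174, 0.002], 0.59)]
shim0_c [([0.52, -0.375, 0.014], 0.59)]
top [[405.7, 0.0, 323.1], [0.0, 405.7, 201.4], [0.0, 0.0, 1.0]] [[-0.01, -1.0, -0.001], [-0.997, 0.01, -0.072], [0.072, 0.0, -0.997]] [-0.029, 0.601, 1.101]
stage_top [([0.599, -0.009, 0.051], 0.84), ([0.598, -0.169, 0.066], 0.5)]
seat [([0.598, -0.174, 0.065], 0.9), ([0.769, 0.131, -0.004], 0.26)]
ring_mid [([0.771, -0.169, 0.0], 0.74)]
glass_c [([0.622, -0.432, 0.016], 0.86), ([0.531, -0.505, 0.012], 0.75), ([0.521, -0.373, 0.014], 0.58), ([0.783, -0.007, -0.001], 0.28)]
tray [([0.482, 0.369, -0.0], 0.92), ([0.593, 0.053, 0.054], 0.24)]
cleaner [([0.767, 0.132, -0.002], 0.78), ([0.601, -0.17, 0.067], 0.54)]
weight [([0.782, -0.007, -0.003], 0.52)]
gaugecase [([0.772, -0.169, 0.001], 0.89)]
shim0_c [([0.596, 0.055, 0.053], 0.74)]
```

View pics/top0.png

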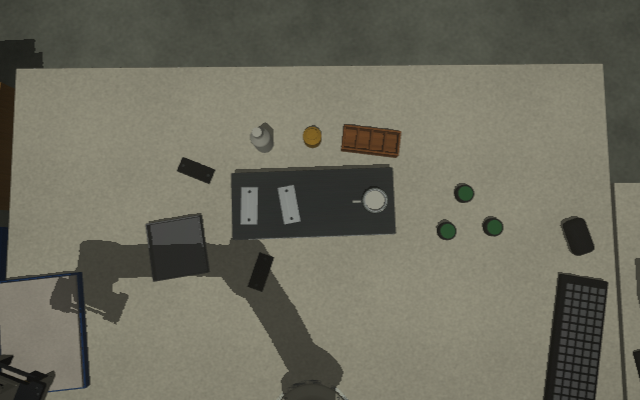

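View pics/side0.png

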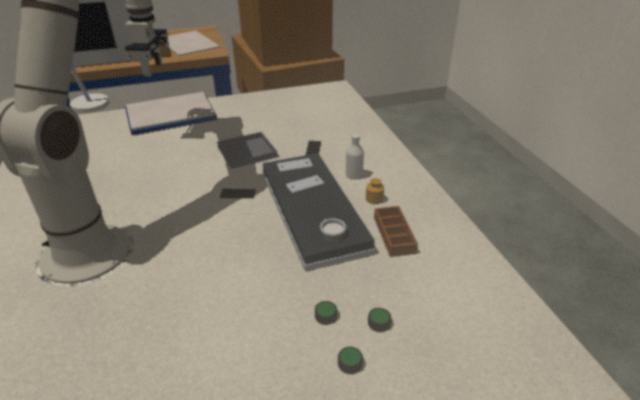

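The three glass look-alikes are at top pixels (447,230), (465,193) and (494,227). The one at (447,230) is about 0.64 m from the base, against 0.76 and 0.73 m, so it is the one to take. Bare shims lie on the stage at (249,205) and (289,204). The black strips at (196,170) and (261,272) are on the table and stay put. Next I measure precisely and view one enlarged crop.

```bash
cat > h.py <<'E'
from rig import *
import cv2,numpy as np
def px2w(s,u,v,z):
    "pixels -> world xy on the plane height z"
    K,R,t=s["intrinsics"],np.array(s["R"]),np.array(s["t"])
    p=np.stack([np.ravel(u),np.ravel(v),np.ones(np.size(u))]).astype(float)
    d=R.T@np.linalg.inv(K)@p; c=-R.T@t
    return (c[:,None]+d*((z-c[2])/d[2]))[:2].T
def w2px(s,X):
    p=s["intrinsics"]@(np.array(s["R"])@np.array(X,float).T+np.array(s["t"])[:,None]);return (p[:2]/p[2]).T
def rect(s,mask,z):
    "largest blob of mask: centre, long side, short side, long-axis angle on plane z"
    n,l,st,_=cv2.connectedComponentsWithStats(mask.astype(np.uint8)); out=[]
    for i in range(1,n):
        if st[i,4]<100: continue
        v,u=np.nonzero(l==i); P=px2w(s,u,v,z)
        (c,wh,a)=cv2.minAreaRect((P*1000).astype(np.float32))
        if wh[0]<wh[1]: wh=wh[::-1];a+=90
        out.append((np.round(np.array(c),1).tolist(),np.round(wh,1).tolist(),round((a+90)%180-90,1)))
    return out
E
python3 - <<'E'
from h import *
s=snapshot("top");f=s["frame"]
g=cv2.cvtColor(f,cv2.COLOR_RGB2GRAY)
m=np.zeros(g.shape,bool);m[175:230,236:310]=g[175:230,236:310]>110
print("shims",rect(s,m,.054))
for n in("shim0_c","tray","glass_c"):
    for d in regions_of(s,n): print(n,round(d["confidence"],2),rect(s,d["mask"],dict(shim0_c=.054,tray=.025,glass_c=.024)[n]))
d=g<70; d[:160]=0;d[245:]=0;d[:,:225]=0;d[:,400:]=0
cv2.imwrite("pics/crop1.png",cv2.resize(f[150:260,225:515,::-1],None,fx=2.7,fy=2.7,interpolation=cv2.INTER_CUBIC))
print("stage",rect(s,d,.05))
E
```

```text
shims [([592.2, 56.4], [98.4, 42.6], 9.9), ([589.6, 163.9], [94.9, 41.3], -1.6)]
tray 0.89 [([478.0, 365.8], [161.1, 159.5], 8.5)]
glass_c 0.77 [([516.9, -373.8], [52.5, 46.6], 89.4)]
glass_c 0.62 [([526.6, -501.9], [55.3, 46.6], 89.4)]
glass_c 0.57 [([618.4, -426.8], [52.8, 47.2], 89.4)]
stage [([592.3, -2.7], [445.9, 205.3], -88.5)]
```

View pics/crop1.png

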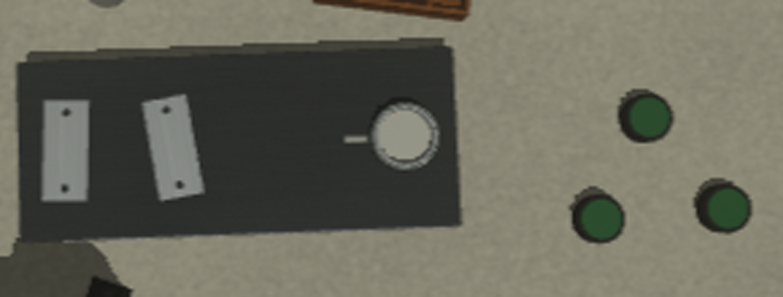

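The crop shows the two shims, the ring and cell with the fixed mark on its +y side at crop (355,139), and three glasses, all green face up. The nearest to the base is the one at crop (598,217). Next comes a move-calculator helper, and then the first shim.

```bash
cat >> h.py <<'E'
def go(x,y,z,yaw=None):
    "print shift (cm, tool axes) and wz to reach the TCP pose; yaw deg = direction of tool y from world y, mod 180, nearest to joint-7 centre"
    from scipy.spatial.transform import Rotation as Ro
    o=get_obs();w=o["ee_rot"];R=Ro.from_quat([w[1],w[2],w[3],w[0]]).as_matrix()
    d=R.T@(np.array([x,y,z])-o["tool_pos"])*100
    cur=np.degrees(np.arctan2(-R[0,1],R[1,1]))
    q7=o["joint_pos"][6]
    s="tx %.2f ty %.2f tz %.2f  cur yaw %.1f q7 %.2f zaxis %s"%(*d,cur,q7,np.round(R[:,2],3))
    if yaw is not None:
        a=[np.radians(cur-yaw+k*180) for k in(-2,-1,0,1,2)]
        s+=" wz options %s"%[round(v,3) for v in a if abs(q7+v)<2.6]
    print(s,"rows>=",int(np.ceil(np.linalg.norm(d)/4.17)))
E
python3 - <<'E'
from h import *
s=snapshot("top")
P=px2w(s,[231.7,391.7,395.4,232.4],[173,167.4,233.3,238.9],.05);print(P.round(3).tolist(),P.mean(0).round(3))
go(.615,.06,.10,9.9)
E
```

```text
[[0.679, 0.211], [0.689, -0.223], [0.511, -0.229], [0.5, 0.208]] [ 0.595 -0.008]
tx -55.46 ty -37.73 tz 12.67  cur yaw -20.6 q7 -0.21 zaxis [-0. -0. -1.] wz options [np.float64(-0.533), np.float64(2.609)] rows>= 17
```

```bash
python3 -m inch '[{"tx":-55.5,"ty":-37.7,"tz":8,"wz":-0.53,"jaw":0},{"tx":-55.5,"ty":-37.7,"tz":8,"wz":-0.53,"jaw":0},{"tx":-55.5,"ty":-37.7,"tz":8,"wz":-0.53,"jaw":0},{"tx":-55.5,"ty":-37.7,"tz":8,"wz":-0.53,"jaw":0},{"tx":-55.5,"ty":-37.7,"tz":8,"wz":-0.53,"jaw":0},{"tx":-55.5,"ty":-37.7,"tz":8,"wz":-0.53,"jaw":0},{"tx":-55.5,"ty":-37.7,"tz":8,"wz":-0.53,"jaw":0},{"tx":-55.5,"ty":-37.7,"tz":8,"wz":-0.53,"jaw":0},{"tx":-55.5,"ty":-37.7,"tz":8,"wz":-0.53,"jaw":0},{"tx":-55.5,"ty":-37.7,"tz":8,"wz":-0.53,"jaw":0},{"tx":-55.5,"ty":-37.7,"tz":8,"wz":-0.53,"jaw":0},{"tx":-55.5,"ty":-37.7,"tz":8,"wz":-0.53,"jaw":0},{"tx":-55.5,"ty":-37.7,"tz":8,"wz":-0.53,"jaw":0},{"tx":-55.5,"ty":-37.7,"tz":8,"wz":-0.53,"jaw":0},{"tx":-55.5,"ty":-37.7,"tz":8,"wz":-0.53,"jaw":0},{"tx":-55.5,"ty":-37.7,"tz":8,"wz":-0.53,"jaw":0},{"tx":-55.5,"ty":-37.7,"tz":8,"wz":-0.53,"jaw":0},{"tx":-55.5,"ty":-37.7,"tz":8,"wz":-0.53,"jaw":0}]' 30; python3 -c "
from h import *
go(.615,.06,.060,9.9)
s=snapshot('side');cv2.imwrite('pics/s1.png',s['frame'][:,:,::-1])"
```

```text
tx -55.46 ty -37.73 tz 16.67  cur yaw -20.6 q7 -0.21 zaxis [-0. -0. -1.] wz options [np.float64(-0.533), np.float64(2.609)] rows>= 17invalid input at $[0]: expected keys tx, ty, tz, wx, wy, wz, jaw
```

View pics/s1.png

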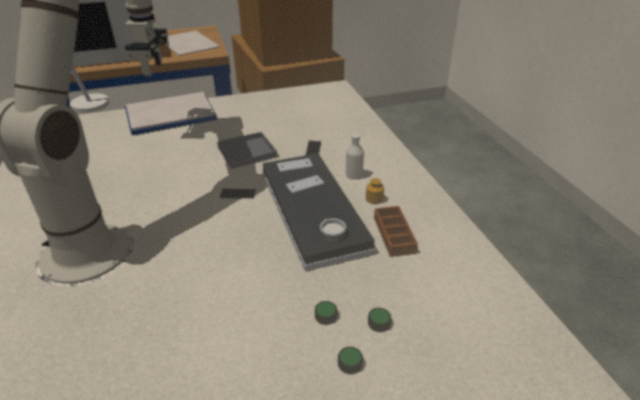

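The move was refused because every row needs all the keys, so the picture is the same as before. I'll resend it with all seven.

```bash
python3 -m inch '[{"tx":-55.5,"ty":-37.7,"tz":8,"wx":0,"wy":0,"wz":-0.53,"jaw":0},{"tx":-55.5,"ty":-37.7,"tz":8,"wx":0,"wy":0,"wz":-0.53,"jaw":0},{"tx":-55.5,"ty":-37.7,"tz":8,"wx":0,"wy":0,"wz":-0.53,"jaw":0},{"tx":-55.5,"ty":-37.7,"tz":8,"wx":0,"wy":0,"wz":-0.53,"jaw":0},{"tx":-55.5,"ty":-37.7,"tz":8,"wx":0,"wy":0,"wz":-0.53,"jaw":0},{"tx":-55.5,"ty":-37.7,"tz":8,"wx":0,"wy":0,"wz":-0.53,"jaw":0},{"tx":-55.5,"ty":-37.7,"tz":8,"wx":0,"wy":0,"wz":-0.53,"jaw":0},{"tx":-55.5,"ty":-37.7,"tz":8,"wx":0,"wy":0,"wz":-0.53,"jaw":0},{"tx":-55.5,"ty":-37.7,"tz":8,"wx":0,"wy":0,"wz":-0.53,"jaw":0},{"tx":-55.5,"ty":-37.7,"tz":8,"wx":0,"wy":0,"wz":-0.53,"jaw":0},{"tx":-55.5,"ty":-37.7,"tz":8,"wx":0,"wy":0,"wz":-0.53,"jaw":0},{"tx":-55.5,"ty":-37.7,"tz":8,"wx":0,"wy":0,"wz":-0.53,"jaw":0},{"tx":-55.5,"ty":-37.7,"tz":8,"wx":0,"wy":0,"wz":-0.53,"jaw":0},{"tx":-55.5,"ty":-37.7,"tz":8,"wx":0,"wy":0,"wz":-0.53,"jaw":0},{"tx":-55.5,"ty":-37.7,"tz":8,"wx":0,"wy":0,"wz":-0.53,"jaw":0},{"tx":-55.5,"ty":-37.7,"tz":8,"wx":0,"wy":0,"wz":-0.53,"jaw":0},{"tx":-55.5,"ty":-37.7,"tz":8,"wx":0,"wy":0,"wz":-0.53,"jaw":0},{"tx":-55.5,"ty":-37.7,"tz":8,"wx":0,"wy":0,"wz":-0.53,"jaw":0}]' 30; python3 -c "
from h import *
go(.615,.06,.058,9.9)"
```

```text
t: 2.8
tool_pos: [0.6173, 0.0542, 0.1458]
ee_rot: [-0.0, -0.081, 0.997, -0.001]
wrist_force: [0.5, -0.4, 0.4]
finger_gap: 0.0003
finger_force: 0.0
tx 0.13 ty 0.63 tz 8.78  cur yaw 9.3 q7 1.44 zaxis [-0.    -0.002 -1.   ] wz options [np.float64(-3.152), np.float64(-0.011)] rows>= 3
```

```bash
python3 -m inch '[{"tx":0.1,"ty":0.6,"tz":4,"wx":0,"wy":0,"wz":-0.01,"jaw":0},{"tx":0.1,"ty":0.6,"tz":8,"wx":0,"wy":0,"wz":-0.01,"jaw":0},{"tx":0.1,"ty":0.6,"tz":8.8,"wx":0,"wy":0,"wz":-0.01,"jaw":0},{"tx":0.1,"ty":0.6,"tz":9.0,"wx":0,"wy":0,"wz":-0.01,"jaw":0},{"tx":0.1,"ty":0.6,"tz":9.2,"wx":0,"wy":0,"wz":-0.01,"jaw":0},{"tx":0.1,"ty":0.6,"tz":9.2,"wx":0,"wy":0,"wz":-0.01,"jaw":0},{"tx":0.1,"ty":0.6,"tz":9.2,"wx":0,"wy":0,"wz":-0.01,"jaw":0}]'
```

```text
t: 3.38
tool_pos: [0.6139, 0.0666, 0.0557]
ee_rot: [0.001, -0.09, 0.996, 0.0]
wrist_force: [-0.3, 0.1, 0.5]
finger_gap: 0.0004
finger_force: 0.0
```

```bash
python3 -m inch '[{"tx":0,"ty":0,"tz":0.1,"wx":0,"wy":0,"wz":0,"jaw":0},{"tx":0,"ty":0,"tz":0.2,"wx":0,"wy":0,"wz":0,"jaw":0},{"tx":0,"ty":0,"tz":0.2,"wx":0,"wy":0,"wz":0,"jaw":0}]'
```

```text
t: 3.63
tool_pos: [0.6142, 0.0662, 0.0543]
ee_rot: [0.001, -0.09, 0.996, -0.0]
wrist_force: [-2.2, 0.0, 7.3]
finger_gap: 0.0006
finger_force: 3.9
```

```bash
python3 -m inch '[{"tx":0,"ty":0,"tz":0.1,"wx":0,"wy":0,"wz":0,"jaw":0},{"tx":0,"ty":0,"tz":0.15,"wx":0,"wy":0,"wz":0,"jaw":0},{"tx":0.5,"ty":0,"tz":0.15,"wx":0,"wy":0,"wz":0,"jaw":0},{"tx":1.0,"ty":0,"tz":0.15,"wx":0,"wy":0,"wz":0,"jaw":0},{"tx":1.5,"ty":0,"tz":0.15,"wx":0,"wy":0,"wz":0,"jaw":0},{"tx":2.0,"ty":0,"tz":0.15,"wx":0,"wy":0,"wz":0,"jaw":0},{"tx":2.5,"ty":0,"tz":0.15,"wx":0,"wy":0,"wz":0,"jaw":0},{"tx":3.0,"ty":0,"tz":0.15,"wx":0,"wy":0,"wz":0,"jaw":0},{"tx":3.5,"ty":0,"tz":0.15,"wx":0,"wy":0,"wz":0,"jaw":0},{"tx":4.0,"ty":0,"tz":0.15,"wx":0,"wy":0,"wz":0,"jaw":0},{"tx":4.0,"ty":0,"tz":0.15,"wx":0,"wy":0,"wz":0,"jaw":0}]'; python3 - <<'E'
from h import *
s=snapshot("top");f=s["frame"];cv2.imwrite("pics/t2.png",cv2.resize(f[120:280,200:440,::-1],None,fx=3,fy=3))
for d in regions_of(s,"shim0_c"): print(round(d["confidence"],2),rect(s,d["mask"],.054))
E
```

```text
t: 4.55
tool_pos: [0.5777, 0.0595, 0.0543]
ee_rot: [0.004, -0.09, 0.996, 0.0]
wrist_force: [1.3, 0.6, 11.0]
finger_gap: 0.0004
finger_force: 5.1
```

View pics/t2.png

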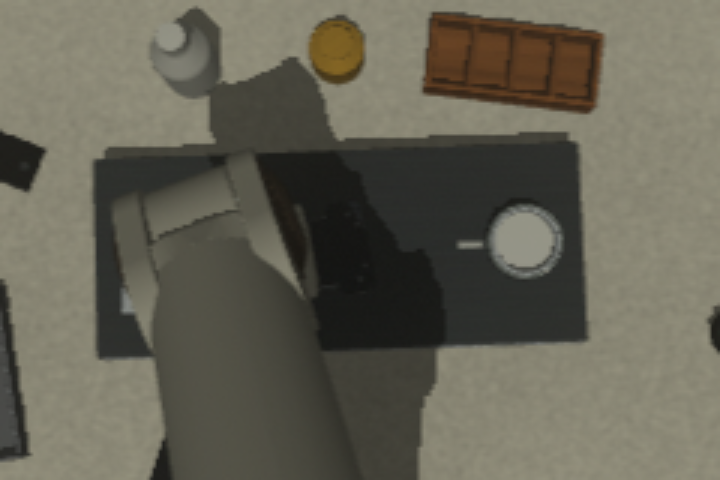

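The arm hides the shim from the top camera, so I'll check it from the side camera.

```bash
python3 - <<'E'
from h import *
s=snapshot("side");f=s["frame"];cv2.imwrite("pics/s3.png",cv2.resize(f[110:290,200:440,::-1],None,fx=3,fy=3))
for d in regions_of(s,"shim0_c"): print(round(d["confidence"],2),rect(s,d["mask"],.054))
print([(np.round(d["xyz"],3).tolist(),round(d["confidence"],2)) for d in pinpoint(s,"shim0_c")])
E
```

```text
0.46 [([585.0, -39.9], [482.8, 192.9], -88.7)]
[]
```

View pics/s3.png

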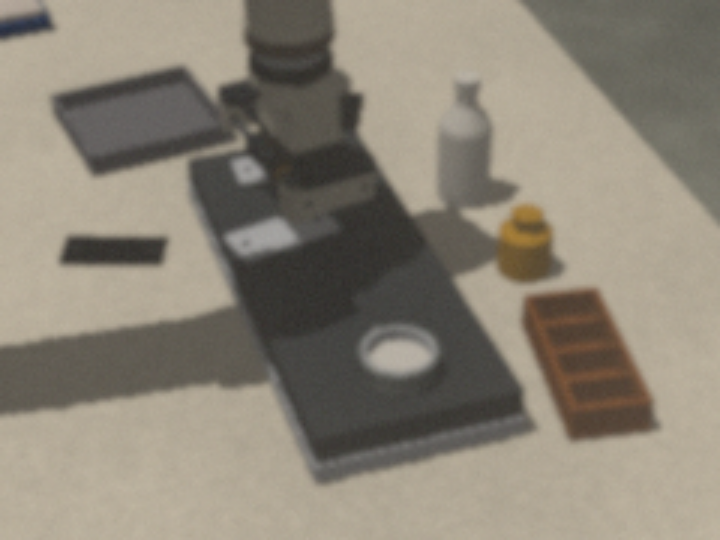

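The shim slides with the fingers, and its leading end, at crop (228,240), has reached the stage edge. I'll continue another 4.2 cm and then lift clear.

```bash
python3 -m inch '[{"tx":0.5,"ty":0,"tz":0,"wx":0,"wy":0,"wz":0,"jaw":0},{"tx":1.0,"ty":0,"tz":0,"wx":0,"wy":0,"wz":0,"jaw":0},{"tx":1.5,"ty":0,"tz":0,"wx":0,"wy":0,"wz":0,"jaw":0},{"tx":2.0,"ty":0,"tz":0,"wx":0,"wy":0,"wz":0,"jaw":0},{"tx":2.5,"ty":0,"tz":0,"wx":0,"wy":0,"wz":0,"jaw":0},{"tx":3.0,"ty":0,"tz":0,"wx":0,"wy":0,"wz":0,"jaw":0},{"tx":3.5,"ty":0,"tz":0,"wx":0,"wy":0,"wz":0,"jaw":0},{"tx":4.0,"ty":0,"tz":0,"wx":0,"wy":0,"wz":0,"jaw":0},{"tx":4.0,"ty":0,"tz":0,"wx":0,"wy":0,"wz":0,"jaw":0},{"tx":4.0,"ty":0,"tz":-1,"wx":0,"wy":0,"wz":0,"jaw":0},{"tx":4.0,"ty":0,"tz":-5,"wx":0,"wy":0,"wz":0,"jaw":0},{"tx":0,"ty":0,"tz":-8,"wx":0,"wy":0,"wz":0,"jaw":0},{"tx":-4,"ty":10,"tz":-10,"wx":0,"wy":0,"wz":0.16,"jaw":0},{"tx":-4,"ty":10,"tz":-10,"wx":0,"wy":0,"wz":0.16,"jaw":0},{"tx":-4,"ty":10,"tz":-10,"wx":0,"wy":0,"wz":0.16,"jaw":0},{"tx":-4,"ty":10,"tz":-10,"wx":0,"wy":0,"wz":0.16,"jaw":0}]'; python3 - <<'E'
from h import *
s=snapshot("side");f=s["frame"]
m=np.zeros((400,640),bool);g=cv2.cvtColor(f,cv2.COLOR_RGB2GRAY)
cv2.imwrite("pics/s4.png",cv2.resize(f[110:230,200:440,::-1],None,fx=3.3,fy=3.3,interpolation=cv2.INTER_CUBIC))
for c in("side","top"):
    s=snapshot(c)
    print(c,[(np.round(d["xyz"],3).tolist(),round(d["confidence"],2)) for d in pinpoint(s,"shim0_c")])
    for d in regions_of(s,"shim0_c"): print(round(d["confidence"],2),rect(s,d["mask"],.054))
E
```

```text
t: 6.13
tool_pos: [0.5968, 0.1742, 0.1543]
ee_rot: [0.002, -0.014, 1.0, 0.004]
wrist_force: [0.5, 0.9, 0.1]
finger_gap: 0.0003
finger_force: 0.0
side [([0.771, -0.175, 0.0], 0.53)]
top []
```

View pics/s4.png

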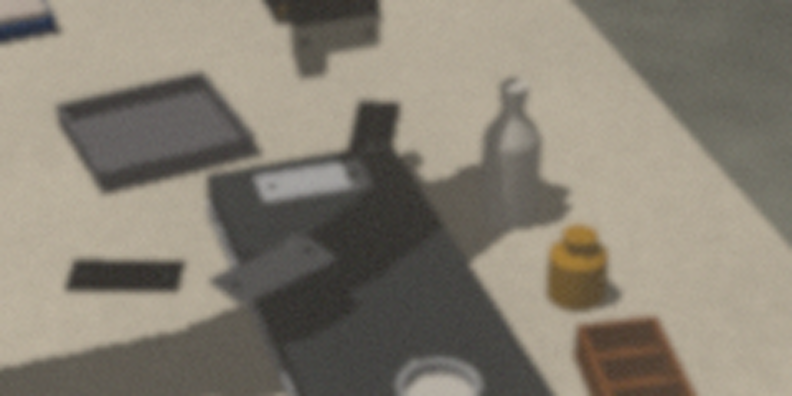

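Shim A now overhangs the −x edge, with corners at crop (212,280), (243,303), (335,258) and (302,234). Shim B is at (255,180) to (368,185), undisturbed. I'll convert these to positions and then slide B the same way.

```bash
python3 - <<'E'
from h import *
s=snapshot("side")
for C in ([(212,280),(243,304),(336,259),(302,234)],[(253,180),(268,203),(370,186),(354,161)]):
    P=px2w(s,[200+a/3.3 for a,b in C],[110+b/3.3 for a,b in C],.054)
    a=(P[2]+P[3]-P[0]-P[1])/2
    print(P.round(3).tolist(),P.mean(0).round(3),np.linalg.norm(a).round(3),np.degrees(np.arctan2(a[1],a[0])).round(1))
go(.612,.164,.0565,-1.6)
E
```

```text
[[0.471, 0.034], [0.488, -0.007], [0.578, 0.032], [0.56, 0.077]] [0.524 0.034] 0.098 24.8
[[0.539, 0.176], [0.543, 0.134], [0.637, 0.134], [0.635, 0.18]] [0.589 0.156] 0.095 0.9
tx -1.67 ty 0.15 tz 9.44  cur yaw 1.0 q7 1.13 zaxis [-0.001 -0.001 -1.   ] wz options [np.float64(-3.096), np.float64(0.046)] rows>= 3
```

Shim A swung to about 25° as it slid. I'll square it afterwards with the fingertips by pressing and turning. Shim B goes first, since the tool is already over it.

```bash
python3 -m inch '[{"tx":-1.6,"ty":-0.1,"tz":4,"wx":0,"wy":0,"wz":0.02,"jaw":0},{"tx":-1.6,"ty":-0.1,"tz":8,"wx":0,"wy":0,"wz":0.02,"jaw":0},{"tx":-1.6,"ty":-0.1,"tz":9.4,"wx":0,"wy":0,"wz":0.02,"jaw":0},{"tx":-1.6,"ty":-0.1,"tz":9.4,"wx":0,"wy":0,"wz":0.02,"jaw":0},{"tx":-1.6,"ty":-0.1,"tz":9.7,"wx":0,"wy":0,"wz":0.02,"jaw":0},{"tx":-1.6,"ty":-0.1,"tz":9.9,"wx":0,"wy":0,"wz":0.02,"jaw":0},{"tx":-1.6,"ty":-0.1,"tz":10.1,"wx":0,"wy":0,"wz":0.02,"jaw":0},{"tx":-1.6,"ty":-0.1,"tz":10.1,"wx":0,"wy":0,"wz":0.02,"jaw":0},{"tx":-1.2,"ty":-0.1,"tz":10.1,"wx":0,"wy":0,"wz":0.02,"jaw":0},{"tx":-0.8,"ty":-0.1,"tz":10.1,"wx":0,"wy":0,"wz":0.02,"jaw":0},{"tx":-0.4,"ty":-0.1,"tz":10.1,"wx":0,"wy":0,"wz":0.02,"jaw":0},{"tx":0,"ty":-0.1,"tz":10.1,"wx":0,"wy":0,"wz":0.02,"jaw":0},{"tx":0.4,"ty":-0.1,"tz":10.1,"wx":0,"wy":0,"wz":0.02,"jaw":0},{"tx":0.8,"ty":-0.1,"tz":10.1,"wx":0,"wy":0,"wz":0.02,"jaw":0},{"tx":1.2,"ty":-0.1,"tz":10.1,"wx":0,"wy":0,"wz":0.02,"jaw":0},{"tx":1.6,"ty":-0.1,"tz":10.1,"wx":0,"wy":0,"wz":0.02,"jaw":0},{"tx":2.0,"ty":-0.1,"tz":10.1,"wx":0,"wy":0,"wz":0.02,"jaw":0},{"tx":2.4,"ty":-0.1,"tz":10.1,"wx":0,"wy":0,"wz":0.02,"jaw":0},{"tx":2.4,"ty":-0.1,"tz":10.1,"wx":0,"wy":0,"wz":0.02,"jaw":0}]'; python3 - <<'E'
from h import *
s=snapshot("side");f=s["frame"]
cv2.imwrite("pics/s5.png",cv2.resize(f[110:230,200:440,::-1],None,fx=3.3,fy=3.3,interpolation=cv2.INTER_CUBIC))
E
```

```text
t: 8.12
tool_pos: [0.5763, 0.1636, 0.0543]
ee_rot: [0.005, 0.0, 1.0, 0.001]
wrist_force: [3.2, -0.1, 14.0]
finger_gap: 0.0002
finger_force: 6.5
```

View pics/s5.png

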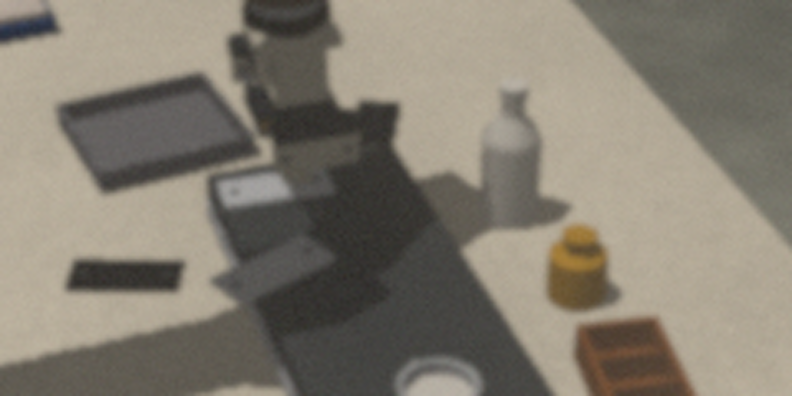

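Shim B slides straight, with its leading end at the edge at crop (217,190). I'll continue 4 cm, then lift straight up and move over shim A.

```bash
python3 -m inch '[{"tx":0.4,"ty":0,"tz":0,"wx":0,"wy":0,"wz":0,"jaw":0},{"tx":0.8,"ty":0,"tz":0,"wx":0,"wy":0,"wz":0,"jaw":0},{"tx":1.2,"ty":0,"tz":0,"wx":0,"wy":0,"wz":0,"jaw":0},{"tx":1.6,"ty":0,"tz":0,"wx":0,"wy":0,"wz":0,"jaw":0},{"tx":2.0,"ty":0,"tz":0,"wx":0,"wy":0,"wz":0,"jaw":0},{"tx":2.4,"ty":0,"tz":0,"wx":0,"wy":0,"wz":0,"jaw":0},{"tx":2.8,"ty":0,"tz":0,"wx":0,"wy":0,"wz":0,"jaw":0},{"tx":3.2,"ty":0,"tz":0,"wx":0,"wy":0,"wz":0,"jaw":0},{"tx":3.6,"ty":0,"tz":0,"wx":0,"wy":0,"wz":0,"jaw":0},{"tx":4.0,"ty":0,"tz":0,"wx":0,"wy":0,"wz":0,"jaw":0},{"tx":4.0,"ty":0,"tz":0,"wx":0,"wy":0,"wz":0,"jaw":0},{"tx":4.0,"ty":0,"tz":-0.4,"wx":0,"wy":0,"wz":0,"jaw":0},{"tx":4.0,"ty":0,"tz":-1,"wx":0,"wy":0,"wz":0,"jaw":0},{"tx":4.0,"ty":0,"tz":-5,"wx":0,"wy":0,"wz":0,"jaw":0}]'; python3 - <<'E'
from h import *
go(.546,.044,.0565,25)
E
```

```text
t: 9.33
tool_pos: [0.5261, 0.1605, 0.0951]
ee_rot: [-0.006, -0.0, 1.0, -0.002]
wrist_force: [-0.5, -0.6, -0.8]
finger_gap: 0.0008
finger_force: 0.0
tx -2.04 ty -11.64 tz 3.88  cur yaw 0.0 q7 1.05 zaxis [-0.013 -0.004 -1.   ] wz options [np.float64(-3.578), np.float64(-0.436)] rows>= 3
```

```bash
python3 -m inch '[{"tx":-2.0,"ty":-11.6,"tz":0,"wx":0,"wy":0,"wz":-0.44,"jaw":0},{"tx":-2.0,"ty":-11.6,"tz":0,"wx":0,"wy":0,"wz":-0.44,"jaw":0},{"tx":-2.0,"ty":-11.6,"tz":0,"wx":0,"wy":0,"wz":-0.44,"jaw":0},{"tx":-2.0,"ty":-11.6,"tz":0,"wx":0,"wy":0,"wz":-0.44,"jaw":0},{"tx":-2.0,"ty":-11.6,"tz":2,"wx":0,"wy":0,"wz":-0.44,"jaw":0},{"tx":-2.0,"ty":-11.6,"tz":3.5,"wx":0,"wy":0,"wz":-0.44,"jaw":0},{"tx":-2.0,"ty":-11.6,"tz":3.5,"wx":0,"wy":0,"wz":-0.44,"jaw":0},{"tx":-2.0,"ty":-11.6,"tz":3.5,"wx":0,"wy":0,"wz":-0.44,"jaw":0}]'; python3 - <<'E'
from h import *
go(.546,.044,.0505,25)
E
```

```text
t: 10.0
tool_pos: [0.5502, 0.0465, 0.0645]
ee_rot: [-0.002, -0.218, 0.976, 0.0]
wrist_force: [-0.6, 0.2, -0.6]
finger_gap: 0.0004
finger_force: 0.0
tx 0.48 ty -0.05 tz 1.41  cur yaw 25.2 q7 1.64 zaxis [-0.003 -0.    -1.   ] wz options [np.float64(-3.138), np.float64(0.004)] rows>= 1
```

```bash
python3 -m inch '[{"tx":0.4,"ty":0,"tz":0.7,"wx":0,"wy":0,"wz":0,"jaw":0},{"tx":0.4,"ty":0,"tz":1.1,"wx":0,"wy":0,"wz":0,"jaw":0},{"tx":0.4,"ty":0,"tz":1.4,"wx":0,"wy":0,"wz":0,"jaw":0},{"tx":0.4,"ty":0,"tz":1.4,"wx":0,"wy":0,"wz":0,"jaw":0},{"tx":0.5,"ty":0,"tz":1.4,"wx":0,"wy":0,"wz":0.07,"jaw":0},{"tx":0.6,"ty":0.1,"tz":1.4,"wx":0,"wy":0,"wz":0.14,"jaw":0},{"tx":0.7,"ty":0.1,"tz":1.4,"wx":0,"wy":0,"wz":0.21,"jaw":0},{"tx":0.8,"ty":0.2,"tz":1.4,"wx":0,"wy":0,"wz":0.28,"jaw":0},{"tx":0.9,"ty":0.2,"tz":1.4,"wx":0,"wy":0,"wz":0.35,"jaw":0},{"tx":1.0,"ty":0.3,"tz":1.4,"wx":0,"wy":0,"wz":0.42,"jaw":0},{"tx":1.0,"ty":0.3,"tz":1.4,"wx":0,"wy":0,"wz":0.42,"jaw":0},{"tx":1.0,"ty":0.3,"tz":0.9,"wx":0,"wy":0,"wz":0.42,"jaw":0},{"tx":1.0,"ty":0.3,"tz":0.3,"wx":0,"wy":0,"wz":0.42,"jaw":0},{"tx":1.0,"ty":0.3,"tz":-4,"wx":0,"wy":0,"wz":0.42,"jaw":0},{"tx":-8,"ty":0.3,"tz":-10,"wx":0,"wy":0,"wz":0.42,"jaw":9},{"tx":-8,"ty":0.3,"tz":-14,"wx":0,"wy":0,"wz":0.42,"jaw":9},{"tx":-8,"ty":0.3,"tz":-14,"wx":0,"wy":0,"wz":0.42,"jaw":9},{"tx":-8,"ty":0.3,"tz":-14,"wx":0,"wy":0,"wz":0.42,"jaw":9}]'; python3 - <<'E'
from h import *
s=snapshot("side");f=s["frame"]
cv2.imwrite("pics/s6.png",cv2.resize(f[140:220,230:350,::-1],None,fx=6.6,fy=6.6,interpolation=cv2.INTER_CUBIC))
E
```

```text
t: 11.5
tool_pos: [0.6277, 0.0866, 0.2117]
ee_rot: [0.005, -0.011, 1.0, 0.001]
wrist_force: [1.7, 1.5, 1.0]
finger_gap: 0.0228
finger_force: 0.0
```

View pics/s6.png

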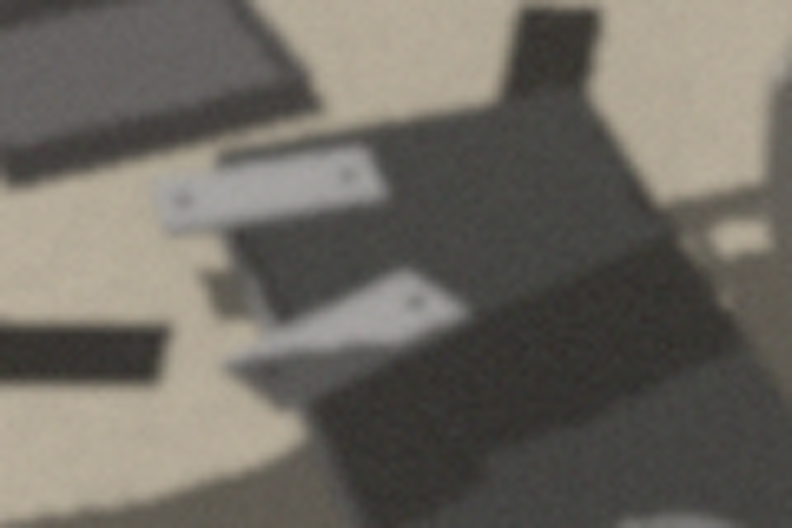

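Shim B is square and overhangs well: corners at crop (155,180), (172,235), (388,195) and (372,147). Shim A kept its angle, with corners at (228,362), (290,408), (468,312) and (405,268). I'll let the closing jaws square A on the part that overhangs.

```bash
python3 - <<'E'
from h import *
s=snapshot("side")
for C in ([(228,362),(290,408),(468,312),(405,268)],[(155,180),(172,235),(388,195),(372,147)],[(220,152),(262,325)]):
    P=px2w(s,[230+a/6.6 for a,b in C],[140+b/6.6 for a,b in C],.054 if len(C)>2 else .05)
    print(P.round(3).tolist())
    if len(C)>2:
        a=(P[2]+P[3]-P[0]-P[1])/2
        print(P.mean(0).round(3),np.linalg.norm(a).round(3),np.degrees(np.arctan2(a[1],a[0])).round(1))
go(.47,.158,.12,0)
E
```

```text
[[0.472, 0.034], [0.49, -0.006], [0.577, 0.038], [0.559, 0.079]]
[0.524 0.036] 0.098 27.1
[[0.47, 0.182], [0.468, 0.135], [0.567, 0.138], [0.57, 0.18]]
[0.519 0.159] 0.099 -0.0
[[0.503, 0.203], [0.492, 0.061]]
tx 15.41 ty 7.59 tz 8.77  cur yaw 1.3 q7 1.29 zaxis [ 0.006  0.002 -1.   ] wz options [np.float64(-3.12), np.float64(0.022)] rows>= 5
```

```bash
python3 -m inch '[{"tx":14,"ty":7.6,"tz":8,"wx":0,"wy":0,"wz":0.02,"jaw":9},{"tx":14,"ty":7.6,"tz":8,"wx":0,"wy":0,"wz":0.02,"jaw":9},{"tx":14,"ty":7.6,"tz":8,"wx":0,"wy":0,"wz":0.02,"jaw":9},{"tx":14,"ty":7.6,"tz":8,"wx":0,"wy":0,"wz":0.02,"jaw":9},{"tx":14,"ty":7.6,"tz":8,"wx":0,"wy":0,"wz":0.02,"jaw":9},{"tx":14,"ty":7.6,"tz":8,"wx":0,"wy":0,"wz":0.02,"jaw":9},{"tx":14,"ty":7.6,"tz":8,"wx":0,"wy":0,"wz":0.02,"jaw":9},{"tx":14,"ty":7.6,"tz":8,"wx":0,"wy":0,"wz":0.02,"jaw":9}]'; python3 - <<'E'
from h import *
go(.487,.159,.047,0)
E
```

```text
t: 12.27
tool_pos: [0.4822, 0.1556, 0.1253]
ee_rot: [0.0, 0.001, 1.0, -0.0]
wrist_force: [-0.2, -0.9, -0.3]
finger_gap: 0.0842
finger_force: 0.0
tx -0.47 ty 0.34 tz 7.83  cur yaw -0.1 q7 1.05 zaxis [ 0.001 -0.    -1.   ] wz options [np.float64(-3.143), np.float64(-0.001)] rows>= 2
```

```bash
python3 -m inch '[{"tx":-0.5,"ty":0.3,"tz":3,"wx":0,"wy":0,"wz":0,"jaw":9},{"tx":-0.5,"ty":0.3,"tz":6,"wx":0,"wy":0,"wz":0,"jaw":9},{"tx":-0.5,"ty":0.3,"tz":7,"wx":0,"wy":0,"wz":0,"jaw":9},{"tx":-0.5,"ty":0.3,"tz":7.8,"wx":0,"wy":0,"wz":0,"jaw":9},{"tx":-0.5,"ty":0.3,"tz":7.8,"wx":0,"wy":0,"wz":0,"jaw":9},{"tx":-0.5,"ty":0.3,"tz":7.8,"wx":0,"wy":0,"wz":0,"jaw":9}]' 10; python3 -m inch '[{"tx":0,"ty":0,"tz":0,"wx":0,"wy":0,"wz":0,"jaw":3},{"tx":0,"ty":0,"tz":0,"wx":0,"wy":0,"wz":0,"jaw":3},{"tx":0,"ty":0,"tz":0,"wx":0,"wy":0,"wz":0,"jaw":3},{"tx":0,"ty":0,"tz":0,"wx":0,"wy":0,"wz":0,"jaw":3},{"tx":0,"ty":0,"tz":0,"wx":0,"wy":0,"wz":0,"jaw":3},{"tx":0,"ty":0,"tz":0,"wx":0,"wy":0,"wz":0,"jaw":3},{"tx":0,"ty":0,"tz":0,"wx":0,"wy":0,"wz":0,"jaw":3},{"tx":0,"ty":0,"tz":0,"wx":0,"wy":0,"wz":0,"jaw":3},{"tx":0,"ty":0,"tz":0,"wx":0,"wy":0,"wz":0,"jaw":3},{"tx":0,"ty":0,"tz":0,"wx":0,"wy":0,"wz":0,"jaw":3}]' 40
```

```text
t: 12.77
tool_pos: [0.487, 0.1596, 0.0477]
ee_rot: [0.0, 0.0, 1.0, 0.0]
wrist_force: [0.7, -0.2, -0.3]
finger_gap: 0.0902
finger_force: 0.0
t: 13.6
tool_pos: [0.4862, 0.1598, 0.0472]
ee_rot: [-0.0, -0.0, 1.0, 0.0]
wrist_force: [1.1, -0.4, 1.1]
finger_gap: 0.0427
finger_force: 39.5
```

Shim B is gripped at a 42.7 mm gap. Now I drag it level off the edge, lift it clear of the stage, carry it round outside the stage and stop over the tray.

```bash
python3 -m inch '[{"tx":2,"ty":0,"tz":0,"wx":0,"wy":0,"wz":0,"jaw":3},{"tx":4,"ty":0,"tz":0,"wx":0,"wy":0,"wz":0,"jaw":3},{"tx":6,"ty":0,"tz":0,"wx":0,"wy":0,"wz":0,"jaw":3},{"tx":8,"ty":0,"tz":0,"wx":0,"wy":0,"wz":0,"jaw":3},{"tx":9,"ty":0,"tz":0,"wx":0,"wy":0,"wz":0,"jaw":3},{"tx":9,"ty":0,"tz":-2,"wx":0,"wy":0,"wz":0,"jaw":3},{"tx":9,"ty":0,"tz":-5,"wx":0,"wy":0,"wz":0,"jaw":3},{"tx":9,"ty":3,"tz":-7,"wx":0,"wy":0,"wz":0,"jaw":3},{"tx":9,"ty":6,"tz":-7,"wx":0,"wy":0,"wz":0,"jaw":3},{"tx":9,"ty":9,"tz":-7,"wx":0,"wy":0,"wz":0,"jaw":3},{"tx":9,"ty":12,"tz":-7,"wx":0,"wy":0,"wz":0,"jaw":3},{"tx":7,"ty":15,"tz":-7,"wx":0,"wy":0,"wz":-0.05,"jaw":3},{"tx":5,"ty":18,"tz":-7,"wx":0,"wy":0,"wz":-0.1,"jaw":3},{"tx":3,"ty":21,"tz":-7,"wx":0,"wy":0,"wz":-0.15,"jaw":3},{"tx":2,"ty":23.2,"tz":-7,"wx":0,"wy":0,"wz":-0.15,"jaw":3},{"tx":2,"ty":23.2,"tz":-7,"wx":0,"wy":0,"wz":-0.15,"jaw":3},{"tx":2,"ty":23.2,"tz":-7,"wx":0,"wy":0,"wz":-0.15,"jaw":3}]'; python3 - <<'E'
from h import *
go(.4674,.3922,.006,8.6)
s=snapshot("side");f=s["frame"]
cv2.imwrite("pics/s7.png",cv2.resize(f[70:250,180:400,::-1],None,fx=3.3,fy=3.3,interpolation=cv2.INTER_CUBIC))
E
```

```text
t: 15.02
tool_pos: [0.4661, 0.393, 0.1165]
ee_rot: [-0.0, -0.076, 0.997, 0.0]
wrist_force: [-0.8, -0.6, -0.1]
finger_gap: 0.0434
finger_force: 39.5
tx -0.13 ty -0.10 tz 11.05  cur yaw 8.7 q7 0.76 zaxis [-0.001  0.    -1.   ] wz options [np.float64(-3.14), np.float64(0.001)] rows>= 3
```

View pics/s7.png

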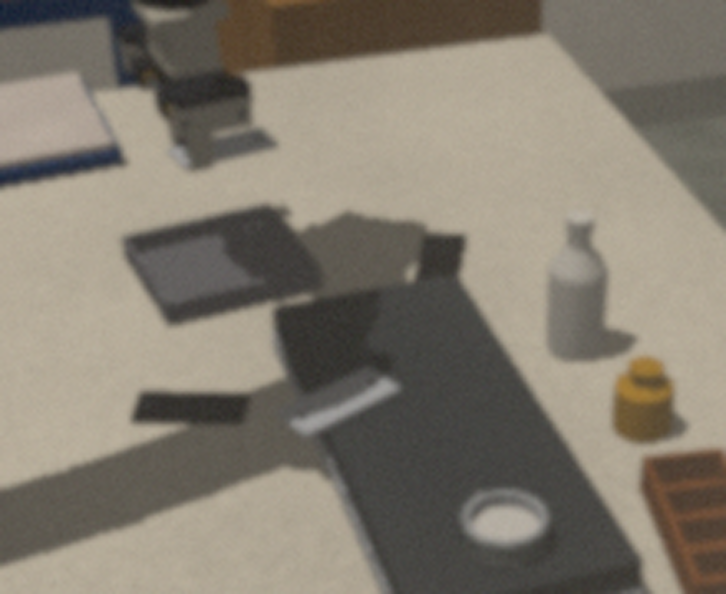

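Shim B is held level, at crop (178,155) to (275,142). I'll lower it into the tray and release it.

```bash
python3 -m inch '[{"tx":-0.1,"ty":-0.1,"tz":4,"wx":0,"wy":0,"wz":0,"jaw":3},{"tx":-0.1,"ty":-0.1,"tz":7,"wx":0,"wy":0,"wz":0,"jaw":3},{"tx":-0.1,"ty":-0.1,"tz":9,"wx":0,"wy":0,"wz":0,"jaw":3},{"tx":-0.1,"ty":-0.1,"tz":10,"wx":0,"wy":0,"wz":0,"jaw":3},{"tx":-0.1,"ty":-0.1,"tz":10.6,"wx":0,"wy":0,"wz":0,"jaw":3},{"tx":-0.1,"ty":-0.1,"tz":11,"wx":0,"wy":0,"wz":0,"jaw":3},{"tx":-0.1,"ty":-0.1,"tz":11,"wx":0,"wy":0,"wz":0,"jaw":3}]'; python3 -m inch '[{"tx":0,"ty":0,"tz":0,"wx":0,"wy":0,"wz":0,"jaw":4.9},{"tx":0,"ty":0,"tz":0,"wx":0,"wy":0,"wz":0,"jaw":4.9},{"tx":0,"ty":0,"tz":0,"wx":0,"wy":0,"wz":0,"jaw":4.9},{"tx":0,"ty":0,"tz":0,"wx":0,"wy":0,"wz":0,"jaw":4.9}]'
```

```text
t: 15.65
tool_pos: [0.4677, 0.3907, 0.0076]
ee_rot: [0.0, -0.075, 0.997, 0.0]
wrist_force: [-0.2, 0.1, -0.5]
finger_gap: 0.0429
finger_force: 39.5
t: 15.98
tool_pos: [0.468, 0.3914, 0.0082]
ee_rot: [0.001, -0.075, 0.997, 0.001]
wrist_force: [0.0, -1.0, 0.2]
finger_gap: 0.049
finger_force: 0.0
```

```bash
python3 -m inch '[{"tx":0,"ty":0,"tz":-3,"wx":0,"wy":0,"wz":0,"jaw":4.9},{"tx":0,"ty":0,"tz":-6,"wx":0,"wy":0,"wz":0,"jaw":4.9},{"tx":0,"ty":0,"tz":-10,"wx":0,"wy":0,"wz":0,"jaw":9},{"tx":3.6,"ty":-37,"tz":-10,"wx":0,"wy":0,"wz":0.15,"jaw":9},{"tx":3.6,"ty":-37,"tz":-10,"wx":0,"wy":0,"wz":0.15,"jaw":9},{"tx":3.6,"ty":-37,"tz":-10,"wx":0,"wy":0,"wz":0.15,"jaw":9},{"tx":3.6,"ty":-37,"tz":-10,"wx":0,"wy":0,"wz":0.15,"jaw":9},{"tx":3.6,"ty":-37,"tz":-10,"wx":0,"wy":0,"wz":0.15,"jaw":9},{"tx":3.6,"ty":-37,"tz":-10,"wx":0,"wy":0,"wz":0.15,"jaw":9},{"tx":3.6,"ty":-37,"tz":-10,"wx":0,"wy":0,"wz":0.15,"jaw":9},{"tx":3.6,"ty":-37,"tz":-10,"wx":0,"wy":0,"wz":0.15,"jaw":9},{"tx":3.6,"ty":-37,"tz":-10,"wx":0,"wy":0,"wz":0.15,"jaw":9},{"tx":3.6,"ty":-37,"tz":-10,"wx":0,"wy":0,"wz":0.15,"jaw":9},{"tx":3.6,"ty":-37,"tz":-10,"wx":0,"wy":0,"wz":0.15,"jaw":9},{"tx":3.6,"ty":-37,"tz":-10,"wx":0,"wy":0,"wz":0.15,"jaw":9}]'; python3 - <<'E'
from h import *
go(.488,.02,.047,0)
s=snapshot("top");f=s["frame"]
cv2.imwrite("pics/t8.png",cv2.resize(f[170:300,130:320,::-1],None,fx=4,fy=4,interpolation=cv2.INTER_CUBIC))
E
```

```text
t: 17.23
tool_pos: [0.4874, 0.02, 0.1076]
ee_rot: [0.0, 0.0, 1.0, 0.0]
wrist_force: [0.2, 0.6, -0.5]
finger_gap: 0.0903
finger_force: 0.0
tx -0.05 ty -0.00 tz 6.06  cur yaw -0.0 q7 1.32 zaxis [ 0.001  0.001 -1.   ] wz options [np.float64(-3.142), np.float64(-0.0)] rows>= 2
```

View pics/t8.png

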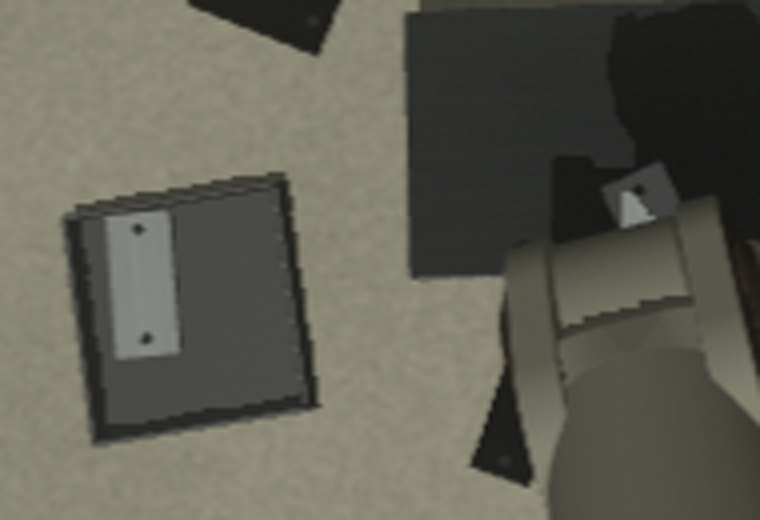

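Shim B lies flat at the tray's +y side, at crop (143,285), with free room to its right. Now I pinch A's overhanging end to square it.

```bash
python3 -m inch '[{"tx":0,"ty":0,"tz":3,"wx":0,"wy":0,"wz":0,"jaw":9},{"tx":0,"ty":0,"tz":5,"wx":0,"wy":0,"wz":0,"jaw":9},{"tx":0,"ty":0,"tz":6,"wx":0,"wy":0,"wz":0,"jaw":9},{"tx":0,"ty":0,"tz":6,"wx":0,"wy":0,"wz":0,"jaw":9}]' 10; python3 -m inch '[{"tx":0,"ty":0,"tz":0,"wx":0,"wy":0,"wz":0,"jaw":3},{"tx":0,"ty":0,"tz":0,"wx":0,"wy":0,"wz":0,"jaw":3},{"tx":0,"ty":0,"tz":0,"wx":0,"wy":0,"wz":0,"jaw":3},{"tx":0,"ty":0,"tz":0,"wx":0,"wy":0,"wz":0,"jaw":3},{"tx":0,"ty":0,"tz":0,"wx":0,"wy":0,"wz":0,"jaw":3},{"tx":0,"ty":0,"tz":0,"wx":0,"wy":0,"wz":0,"jaw":3},{"tx":0,"ty":0,"tz":0,"wx":0,"wy":0,"wz":0,"jaw":3},{"tx":0,"ty":0,"tz":0,"wx":0,"wy":0,"wz":0,"jaw":3},{"tx":0,"ty":0,"tz":0,"wx":0,"wy":0,"wz":0,"jaw":3},{"tx":0,"ty":0,"tz":0,"wx":0,"wy":0,"wz":0,"jaw":3}]' 30
```

```text
t: 17.62
tool_pos: [0.4852, 0.0215, 0.0453]
ee_rot: [-0.002, -0.002, 1.0, 0.0]
wrist_force: [0.5, -0.2, 0.9]
finger_gap: 0.0901
finger_force: 0.0
t: 18.45
tool_pos: [0.4874, 0.0197, 0.0474]
ee_rot: [0.0, -0.0, 1.0, 0.0]
wrist_force: [-0.8, 0.5, 2.6]
finger_gap: 0.0484
finger_force: 27.6
```

The 48.4 mm gap means the shim is pinched at an angle. I'll drag it 12 mm, turn it in the pinch, loosen a little, turn back and close again to finish squaring.

```bash
python3 -m inch '[{"tx":0.4,"ty":0,"tz":0,"wx":0,"wy":0,"wz":0,"jaw":3},{"tx":0.8,"ty":0,"tz":0,"wx":0,"wy":0,"wz":0,"jaw":3},{"tx":1.2,"ty":0,"tz":0,"wx":0,"wy":0,"wz":0,"jaw":3},{"tx":1.2,"ty":0,"tz":0,"wx":0,"wy":0,"wz":0.08,"jaw":3},{"tx":1.2,"ty":0,"tz":0,"wx":0,"wy":0,"wz":0.16,"jaw":3},{"tx":1.2,"ty":0,"tz":0,"wx":0,"wy":0,"wz":0.25,"jaw":3},{"tx":1.2,"ty":0,"tz":0,"wx":0,"wy":0,"wz":0.25,"jaw":3},{"tx":1.2,"ty":0,"tz":0,"wx":0,"wy":0,"wz":0.25,"jaw":5.5},{"tx":1.2,"ty":0,"tz":0,"wx":0,"wy":0,"wz":0.25,"jaw":5.5},{"tx":1.2,"ty":0,"tz":0,"wx":0,"wy":0,"wz":0.16,"jaw":5.5},{"tx":1.2,"ty":0,"tz":0,"wx":0,"wy":0,"wz":0.08,"jaw":5.5},{"tx":1.2,"ty":0,"tz":0,"wx":0,"wy":0,"wz":0,"jaw":5.5},{"tx":1.2,"ty":0,"tz":0,"wx":0,"wy":0,"wz":0,"jaw":5.5},{"tx":1.2,"ty":0,"tz":0,"wx":0,"wy":0,"wz":0,"jaw":3},{"tx":1.2,"ty":0,"tz":0,"wx":0,"wy":0,"wz":0,"jaw":3},{"tx":1.2,"ty":0,"tz":0,"wx":0,"wy":0,"wz":0,"jaw":3},{"tx":1.2,"ty":0,"tz":0,"wx":0,"wy":0,"wz":0,"jaw":3},{"tx":1.2,"ty":0,"tz":0,"wx":0,"wy":0,"wz":0,"jaw":3}]'
```

```text
t: 19.95
tool_pos: [0.4751, 0.0197, 0.0472]
ee_rot: [-0.0, 0.0, 1.0, -0.0]
wrist_force: [-0.2, -0.1, -1.2]
finger_gap: 0.0441
finger_force: 29.1
```

```bash
python3 -m inch '[{"tx":0,"ty":0,"tz":0,"wx":0,"wy":0,"wz":0,"jaw":5.5},{"tx":0,"ty":0,"tz":0,"wx":0,"wy":0,"wz":0,"jaw":5.5},{"tx":-0.6,"ty":0,"tz":0,"wx":0,"wy":0,"wz":0,"jaw":5.5},{"tx":-1.2,"ty":0,"tz":0,"wx":0,"wy":0,"wz":0,"jaw":5.5},{"tx":-1.2,"ty":0,"tz":0,"wx":0,"wy":0,"wz":0,"jaw":5.5},{"tx":-1.2,"ty":0,"tz":0,"wx":0,"wy":0,"wz":0,"jaw":3},{"tx":-1.2,"ty":0,"tz":0,"wx":0,"wy":0,"wz":0,"jaw":3},{"tx":-1.2,"ty":0,"tz":0,"wx":0,"wy":0,"wz":0,"jaw":3},{"tx":-1.2,"ty":0,"tz":0,"wx":0,"wy":0,"wz":0,"jaw":3},{"tx":-1.2,"ty":0,"tz":0,"wx":0,"wy":0,"wz":0,"jaw":3}]' 40;  python3 - <<'E'
from h import *
s=snapshot("side");f=s["frame"]
cv2.imwrite("pics/s9.png",cv2.resize(f[140:220,230:350,::-1],None,fx=6.6,fy=6.6,interpolation=cv2.INTER_CUBIC))
E
```

```text
t: 20.78
tool_pos: [0.4871, 0.0197, 0.0473]
ee_rot: [0.0, -0.0, 1.0, 0.0]
wrist_force: [0.8, 1.0, 0.0]
finger_gap: 0.0463
finger_force: 35.8
```

View pics/s9.png

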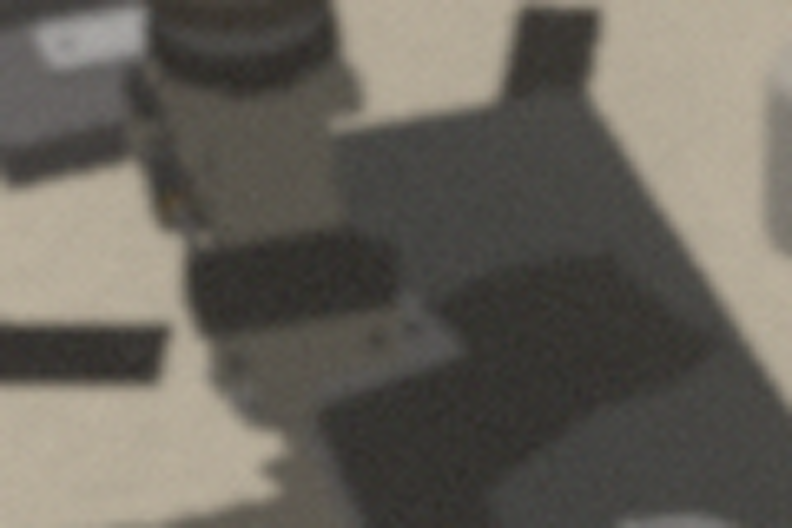

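The shim's far end shows at crop (415,297) and (468,350). The 46.3 mm gap says some angle is left, so I'll compute it.

```bash
python3 - <<'E'
from h import *
s=snapshot("side")
C=[(468,350),(412,297)]
P=px2w(s,[230+a/6.6 for a,b in C],[140+b/6.6 for a,b in C],.054);d=P[1]-P[0]
print(P.round(3).tolist(),np.linalg.norm(d),np.degrees(np.arctan2(-d[0],d[1])),P.mean(0))
E
```

```text
[[0.569, 0.012], [0.557, 0.057]] 0.04667087898082106 15.599484486846956 [0.56313939 0.03411614]
```

```bash
python3 -m inch '[{"tx":0,"ty":0,"tz":0,"wx":0,"wy":0,"wz":0,"jaw":5.8},{"tx":0,"ty":0,"tz":0,"wx":0,"wy":0,"wz":0,"jaw":5.8},{"tx":0.7,"ty":-0.2,"tz":0,"wx":0,"wy":0,"wz":0,"jaw":5.8},{"tx":0.7,"ty":-0.4,"tz":0,"wx":0,"wy":0,"wz":-0.1,"jaw":5.8},{"tx":0.7,"ty":-0.6,"tz":0,"wx":0,"wy":0,"wz":-0.2,"jaw":5.8},{"tx":0.7,"ty":-0.6,"tz":0,"wx":0,"wy":0,"wz":-0.24,"jaw":5.8},{"tx":0.7,"ty":-0.6,"tz":0,"wx":0,"wy":0,"wz":-0.24,"jaw":5.8},{"tx":0.7,"ty":-0.6,"tz":0,"wx":0,"wy":0,"wz":-0.24,"jaw":3},{"tx":0.7,"ty":-0.6,"tz":0,"wx":0,"wy":0,"wz":-0.24,"jaw":3},{"tx":0.7,"ty":-0.6,"tz":0,"wx":0,"wy":0,"wz":-0.24,"jaw":3},{"tx":0.7,"ty":-0.6,"tz":0,"wx":0,"wy":0,"wz":-0.24,"jaw":3},{"tx":0.7,"ty":-0.6,"tz":0,"wx":0,"wy":0,"wz":-0.24,"jaw":3}]' 40
```

```text
t: 21.88
tool_pos: [0.48, 0.0137, 0.0472]
ee_rot: [-0.0, -0.12, 0.993, -0.0]
wrist_force: [-0.7, -0.1, -0.2]
finger_gap: 0.0431
finger_force: 39.3
```

The gap of 43.1 mm shows shim A is gripped squarely. Now I drag it off the edge, lift it, carry it outside the stage and stop over the tray's free half.

```bash
python3 -m inch '[{"tx":1.7,"ty":0.9,"tz":0,"wx":0,"wy":0,"wz":0,"jaw":3},{"tx":3.4,"ty":1.9,"tz":0,"wx":0,"wy":0,"wz":0,"jaw":3},{"tx":5.1,"ty":2.8,"tz":0,"wx":0,"wy":0,"wz":0,"jaw":3},{"tx":6.8,"ty":3.8,"tz":0,"wx":0,"wy":0,"wz":0,"jaw":3},{"tx":6.8,"ty":3.8,"tz":0,"wx":0,"wy":0,"wz":0,"jaw":3},{"tx":6.8,"ty":3.8,"tz":-2,"wx":0,"wy":0,"wz":0,"jaw":3},{"tx":6.8,"ty":3.8,"tz":-5,"wx":0,"wy":0,"wz":0,"jaw":3},{"tx":6.0,"ty":7,"tz":-7,"wx":0,"wy":0,"wz":0,"jaw":3},{"tx":5.0,"ty":11,"tz":-7,"wx":0,"wy":0,"wz":0,"jaw":3},{"tx":4.0,"ty":15,"tz":-7,"wx":0,"wy":0,"wz":0,"jaw":3},{"tx":2.8,"ty":19,"tz":-7,"wx":0,"wy":0,"wz":0,"jaw":3},{"tx":1.5,"ty":22.5,"tz":-7,"wx":0,"wy":0,"wz":0.04,"jaw":3},{"tx":0,"ty":26,"tz":-7,"wx":0,"wy":0,"wz":0.09,"jaw":3},{"tx":-1.5,"ty":29,"tz":-7,"wx":0,"wy":0,"wz":0.09,"jaw":3},{"tx":-3.0,"ty":32.5,"tz":-7,"wx":0,"wy":0,"wz":0.09,"jaw":3},{"tx":-3.0,"ty":32.5,"tz":-7,"wx":0,"wy":0,"wz":0.09,"jaw":3},{"tx":-3.0,"ty":32.5,"tz":-7,"wx":0,"wy":0,"wz":0.09,"jaw":3}]'; python3 - <<'E'
from h import *
go(.4303,.3361,.006,8.6)
s=snapshot("top");f=s["frame"];g=cv2.cvtColor(f,cv2.COLOR_RGB2GRAY)
m=np.zeros(g.shape,bool);m[215:285,150:205]=g[215:285,150:205]>110
print(rect(s,m,.008))
E
```

```text
t: 23.3
tool_pos: [0.4313, 0.3396, 0.1171]
ee_rot: [-0.0, -0.077, 0.997, 0.001]
wrist_force: [-0.1, -1.4, -1.7]
finger_gap: 0.0429
finger_force: 39.3
tx 0.15 ty -0.35 tz 11.10  cur yaw 8.8 q7 0.77 zaxis [-0.     0.002 -1.   ] wz options [np.float64(-3.137), np.float64(0.004)] rows>= 3
[]
```

```bash
python3 -m inch '[{"tx":0,"ty":0,"tz":4,"wx":0,"wy":0,"wz":0,"jaw":3},{"tx":0,"ty":0,"tz":7,"wx":0,"wy":0,"wz":0,"jaw":3},{"tx":0,"ty":0,"tz":9,"wx":0,"wy":0,"wz":0,"jaw":3},{"tx":0,"ty":0,"tz":10,"wx":0,"wy":0,"wz":0,"jaw":3},{"tx":0,"ty":0,"tz":10.6,"wx":0,"wy":0,"wz":0,"jaw":3},{"tx":0,"ty":0,"tz":11,"wx":0,"wy":0,"wz":0,"jaw":3},{"tx":0,"ty":0,"tz":11,"wx":0,"wy":0,"wz":0,"jaw":3}]'; python3 -m inch '[{"tx":0,"ty":0,"tz":0,"wx":0,"wy":0,"wz":0,"jaw":4.9},{"tx":0,"ty":0,"tz":0,"wx":0,"wy":0,"wz":0,"jaw":4.9},{"tx":0,"ty":0,"tz":0,"wx":0,"wy":0,"wz":0,"jaw":4.9},{"tx":0,"ty":0,"tz":0,"wx":0,"wy":0,"wz":0,"jaw":4.9},{"tx":0,"ty":0,"tz":-3,"wx":0,"wy":0,"wz":0,"jaw":4.9},{"tx":0,"ty":0,"tz":-7,"wx":0,"wy":0,"wz":0,"jaw":4.9},{"tx":0,"ty":0,"tz":-11,"wx":0,"wy":0,"wz":0,"jaw":9},{"tx":0,"ty":-20,"tz":-14,"wx":0,"wy":0,"wz":0,"jaw":9},{"tx":0,"ty":-20,"tz":-14,"wx":0,"wy":0,"wz":0,"jaw":9},{"tx":0,"ty":-20,"tz":-14,"wx":0,"wy":0,"wz":0,"jaw":9},{"tx":0,"ty":-20,"tz":-14,"wx":0,"wy":0,"wz":0,"jaw":9},{"tx":0,"ty":-20,"tz":-14,"wx":0,"wy":0,"wz":0,"jaw":9},{"tx":0,"ty":-20,"tz":-14,"wx":0,"wy":0,"wz":0,"jaw":9}]';  python3 - <<'E'
from h import *
s=snapshot("top");f=s["frame"];g=cv2.cvtColor(f,cv2.COLOR_RGB2GRAY)
m=np.zeros(g.shape,bool);m[215:285,150:208]=g[215:285,150:208]>105
print(rect(s,m,.008))
# depth heights inside the bright blobs
v,u=np.nonzero(m);Z=s["range_z"][v,u];K=s["intrinsics"]
X=(np.array(s["R"]).T@((np.linalg.inv(K)@np.stack([u,v,np.ones(len(u))]))*Z-np.array(s["t"])[:,None]))
print(np.percentile(X[2],[1,10,50,90,99]).round(4))
for n in("glass_c","seat","ring_mid"):
  print(n,[(np.round(d["xyz"],4).tolist(),round(d["confidence"],2)) for d in pinpoint(s,n)])
# green discs and cell circle in subpixel
hsv=cv2.cvtColor(f,cv2.COLOR_RGB2HSV);gm=((hsv[...,0]>45)&(hsv[...,0]<90)&(hsv[...,1]>90)).astype(np.uint8)
n,l,st,c=cv2.connectedComponentsWithStats(gm)
for i in range(1,n):
  if st[i,4]>60: print("green",c[i].round(1),st[i,4],px2w(s,[c[i][0]],[c[i][1]],.024).round(4).tolist())
w=g>150;w=w.astype(np.uint8);w[:180]=0;w[225:]=0;w[:,:345]=0;w[:,395:]=0
n,l,st,c=cv2.connectedComponentsWithStats(w)
for i in range(1,n): print("white",c[i].round(1),st[i].tolist())
cv2.imwrite("pics/t10.png",np.hstack([cv2.resize(f[210:285,145:220,::-1],(390,390),interpolation=cv2.INTER_CUBIC),cv2.resize(f[170:230,345:405,::-1],(390,390),interpolation=cv2.INTER_CUBIC)]))
E
```

```text
t: 23.93
tool_pos: [0.4324, 0.3362, 0.0075]
ee_rot: [0.0, -0.075, 0.997, 0.0]
wrist_force: [-0.1, 0.1, -0.9]
finger_gap: 0.0431
finger_force: 39.3
t: 25.02
tool_pos: [0.4638, 0.13, 0.1482]
ee_rot: [0.001, -0.07, 0.998, -0.002]
wrist_force: [0.5, -0.7, 0.1]
finger_gap: 0.0884
finger_force: 0.0
[([561.2, 404.0], [89.5, 14.0], 89.4), ([496.9, 404.9], [99.0, 44.0], 5.3), ([489.9, 350.8], [54.8, 44.1], 13.2), ([422.8, 311.1], [65.4, 29.6], -58.0), ([405.0, 409.4], [73.5, 54.8], 89.4)]
[-2.700e-03  4.000e-04  8.500e-03  5.519e-01  5.553e-01]
glass_c [([0.5205, -0.374, 0.0105], 0.65), ([0.6206, -0.4277, 0.0171], 0.62), ([0.5294, -0.507, 0.0106], 0.5)]
seat [([0.6017, -0.1722, 0.0656], 0.81)]
ring_mid [([0.5998, -0.1777, 0.0628], 0.57)]
green [465.4 192.9] 158 [[0.6202, -0.4294]]
green [494.5 226.7] 163 [[0.5259, -0.506]]
green [447.5 230.6] 162 [[0.5166, -0.3766]]
white [374.2 199.4] [366, 191, 18, 17, 241]
```

View pics/t10.png

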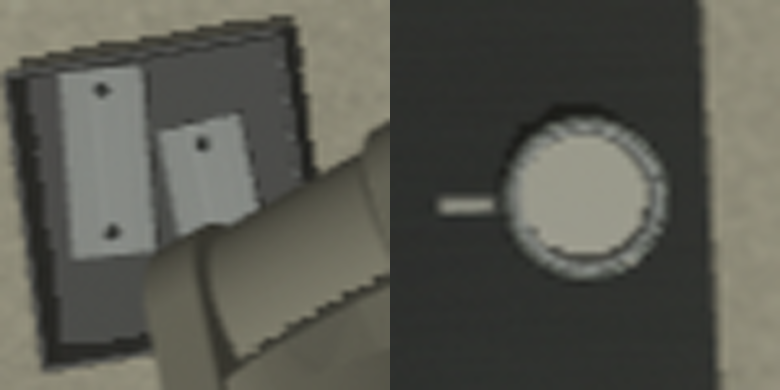

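Both shims lie flat side by side in the tray, at crop (105,160) and (205,180), and the cell is clear at (585,195). The fit has only 2 mm of radial clearance, so I'll find the cell centre by touch, closing gently on the ring in two directions.

```bash
python3 - <<'E'
from h import *
s=snapshot("top")
print(px2w(s,[375.0],[200.0],.073),px2w(s,[374.2],[199.4],.062))
s=snapshot("side");f=s["frame"]
hsv=cv2.cvtColor(f,cv2.COLOR_RGB2HSV);gm=((hsv[...,0]>45)&(hsv[...,0]<90)&(hsv[...,1]>70)).astype(np.uint8)
n,l,st,c=cv2.connectedComponentsWithStats(gm)
for i in range(1,n):
  if st[i,4]>60: print("green",c[i].round(1),st[i,4],px2w(s,[c[i][0]],[c[i][1]],.024).round(4).tolist())
print([np.round(d["xyz"],4).tolist() for n in("seat","glass_c") for d in pinpoint(s,n)])
go(.601,-.172,.11,0)
E
```

```text
[[ 0.59934448 -0.17280693]] [[ 0.60178518 -0.17211211]]
green [325.4 308.8] 177 [[0.5171, -0.3776]]
green [379.5 315.6] 186 [[0.6206, -0.4296]]
green [349.9 356.3] 232 [[0.5263, -0.5066]]
[[0.6014, -0.1745, 0.0641], [0.5222, -0.3744, 0.0124], [0.5218, -0.5101, 0.0106], [0.6206, -0.4335, 0.0131]]
tx -9.03 ty -33.00 tz 3.68  cur yaw 8.8 q7 1.20 zaxis [-0.     0.001 -1.   ] wz options [np.float64(-2.988), np.float64(0.153)] rows>= 9
```

```bash
python3 -m inch '[{"tx":-9,"ty":-33,"tz":3,"wx":0,"wy":0,"wz":0.15,"jaw":9},{"tx":-9,"ty":-33,"tz":3,"wx":0,"wy":0,"wz":0.15,"jaw":9},{"tx":-9,"ty":-33,"tz":3,"wx":0,"wy":0,"wz":0.15,"jaw":9},{"tx":-9,"ty":-33,"tz":3,"wx":0,"wy":0,"wz":0.15,"jaw":9},{"tx":-9,"ty":-33,"tz":3,"wx":0,"wy":0,"wz":0.15,"jaw":9},{"tx":-9,"ty":-33,"tz":3,"wx":0,"wy":0,"wz":0.15,"jaw":9},{"tx":-9,"ty":-33,"tz":3,"wx":0,"wy":0,"wz":0.15,"jaw":9},{"tx":-9,"ty":-33,"tz":3,"wx":0,"wy":0,"wz":0.15,"jaw":9},{"tx":-9,"ty":-33,"tz":3,"wx":0,"wy":0,"wz":0.15,"jaw":9},{"tx":-9,"ty":-33,"tz":3,"wx":0,"wy":0,"wz":0.15,"jaw":9},{"tx":-9,"ty":-33,"tz":3,"wx":0,"wy":0,"wz":0.15,"jaw":9},{"tx":-9,"ty":-33,"tz":3,"wx":0,"wy":0,"wz":0.15,"jaw":9}]' 4; python3 - <<'E'
from h import *
go(.601,-.172,.06,0)
E
```

```text
t: 26.42
tool_pos: [0.6001, -0.171, 0.1168]
ee_rot: [-0.0, -0.002, 1.0, 0.001]
wrist_force: [0.6, 0.1, -0.4]
finger_gap: 0.0901
finger_force: 0.0
tx -0.10 ty -0.11 tz 5.68  cur yaw 0.2 q7 1.65 zaxis [-0.001  0.002 -1.   ] wz options [np.float64(-3.138), np.float64(0.003)] rows>= 2
```

```bash
python3 -m inch '[{"tx":-0.1,"ty":-0.1,"tz":3,"wx":0,"wy":0,"wz":0,"jaw":9},{"tx":-0.1,"ty":-0.1,"tz":5,"wx":0,"wy":0,"wz":0,"jaw":9},{"tx":-0.1,"ty":-0.1,"tz":5.6,"wx":0,"wy":0,"wz":0,"jaw":9},{"tx":-0.1,"ty":-0.1,"tz":5.6,"wx":0,"wy":0,"wz":0,"jaw":9},{"tx":-0.1,"ty":-0.1,"tz":5.6,"wx":0,"wy":0,"wz":0,"jaw":9}]' 4; python3 -m inch '[{"tx":0,"ty":0,"tz":0,"wx":0,"wy":0,"wz":0,"jaw":6},{"tx":0,"ty":0,"tz":0,"wx":0,"wy":0,"wz":0,"jaw":6},{"tx":0,"ty":0,"tz":0,"wx":0,"wy":0,"wz":0,"jaw":6},{"tx":0,"ty":0,"tz":0,"wx":0,"wy":0,"wz":0,"jaw":6},{"tx":0,"ty":0,"tz":0,"wx":0,"wy":0,"wz":0,"jaw":6},{"tx":0,"ty":0,"tz":0,"wx":0,"wy":0,"wz":0,"jaw":6},{"tx":0,"ty":0,"tz":0,"wx":0,"wy":0,"wz":0,"jaw":6},{"tx":0,"ty":0,"tz":0,"wx":0,"wy":0,"wz":0,"jaw":6}]'
```

```text
t: 26.83
tool_pos: [0.6015, -0.1734, 0.0617]
ee_rot: [-0.0, -0.001, 1.0, 0.0]
wrist_force: [0.7, -0.4, 0.7]
finger_gap: 0.0901
finger_force: 0.0
t: 27.5
tool_pos: [0.6021, -0.1729, 0.0621]
ee_rot: [0.001, -0.001, 1.0, 0.001]
wrist_force: [-1.4, 7.2, 5.7]
finger_gap: 0.066
finger_force: 4.0
```

```bash
python3 -m inch '[{"tx":0,"ty":0.1,"tz":0,"wx":0,"wy":0,"wz":0,"jaw":6},{"tx":0,"ty":0.1,"tz":0,"wx":0,"wy":0,"wz":0,"jaw":6},{"tx":0,"ty":0.1,"tz":0,"wx":0,"wy":0,"wz":0,"jaw":6}]'; python3 -m inch '[{"tx":0,"ty":0.1,"tz":0,"wx":0,"wy":0,"wz":0,"jaw":6},{"tx":0,"ty":0.1,"tz":0,"wx":0,"wy":0,"wz":0,"jaw":6},{"tx":0,"ty":0.1,"tz":0,"wx":0,"wy":0,"wz":0,"jaw":6}]'
```

```text
t: 27.75
tool_pos: [0.6021, -0.1728, 0.062]
ee_rot: [0.001, -0.0, 1.0, 0.001]
wrist_force: [-0.7, 5.3, 6.2]
finger_gap: 0.0657
finger_force: 4.0
t: 28.0
tool_pos: [0.602, -0.1728, 0.062]
ee_rot: [0.001, -0.0, 1.0, 0.0]
wrist_force: [-0.4, 3.2, 6.1]
finger_gap: 0.0663
finger_force: 4.0
```

Both pads hold the ring, which puts its centre at y = −0.1728. Next, the same at 90° for x.

```bash
python3 -m inch '[{"tx":0,"ty":-0.2,"tz":0,"wx":0,"wy":0,"wz":0,"jaw":9},{"tx":0,"ty":-0.2,"tz":0,"wx":0,"wy":0,"wz":0,"jaw":9},{"tx":0,"ty":-0.2,"tz":0,"wx":0,"wy":0,"wz":0,"jaw":9},{"tx":0,"ty":-0.2,"tz":0,"wx":0,"wy":0,"wz":0,"jaw":9},{"tx":0,"ty":-0.2,"tz":0,"wx":0,"wy":0,"wz":1.57,"jaw":9},{"tx":0,"ty":-0.2,"tz":0,"wx":0,"wy":0,"wz":1.57,"jaw":9},{"tx":0,"ty":-0.2,"tz":0,"wx":0,"wy":0,"wz":1.57,"jaw":9},{"tx":0,"ty":-0.2,"tz":0,"wx":0,"wy":0,"wz":1.57,"jaw":9},{"tx":0,"ty":-0.2,"tz":0,"wx":0,"wy":0,"wz":1.57,"jaw":9},{"tx":0,"ty":-0.2,"tz":0,"wx":0,"wy":0,"wz":1.57,"jaw":9},{"tx":0,"ty":-0.2,"tz":0,"wx":0,"wy":0,"wz":1.57,"jaw":9},{"tx":0,"ty":-0.2,"tz":0,"wx":0,"wy":0,"wz":1.57,"jaw":9},{"tx":0,"ty":-0.2,"tz":0,"wx":0,"wy":0,"wz":1.57,"jaw":9},{"tx":0,"ty":-0.2,"tz":0,"wx":0,"wy":0,"wz":1.57,"jaw":9},{"tx":0,"ty":-0.2,"tz":0,"wx":0,"wy":0,"wz":1.57,"jaw":9},{"tx":0,"ty":-0.2,"tz":0,"wx":0,"wy":0,"wz":1.57,"jaw":9},{"tx":0,"ty":-0.2,"tz":0,"wx":0,"wy":0,"wz":1.57,"jaw":9},{"tx":0,"ty":-0.2,"tz":0,"wx":0,"wy":0,"wz":1.57,"jaw":9},{"tx":0,"ty":-0.2,"tz":0,"wx":0,"wy":0,"wz":1.57,"jaw":9}]'; python3 -m inch '[{"tx":0,"ty":0,"tz":0,"wx":0,"wy":0,"wz":0,"jaw":6},{"tx":0,"ty":0,"tz":0,"wx":0,"wy":0,"wz":0,"jaw":6},{"tx":0,"ty":0,"tz":0,"wx":0,"wy":0,"wz":0,"jaw":6},{"tx":0,"ty":0,"tz":0,"wx":0,"wy":0,"wz":0,"jaw":6},{"tx":0,"ty":0,"tz":0,"wx":0,"wy":0,"wz":0,"jaw":6},{"tx":0,"ty":0,"tz":0,"wx":0,"wy":0,"wz":0,"jaw":6},{"tx":0,"ty":0,"tz":0,"wx":0,"wy":0,"wz":0,"jaw":6},{"tx":0,"ty":0,"tz":0,"wx":0,"wy":0,"wz":0,"jaw":6}]' 4; python3 - <<'E'
from h import *
print(get_obs()["tool_pos"]); go(.517,-.377,.12,0)
E
```

```text
t: 29.58
tool_pos: [0.6009, -0.1754, 0.0609]
ee_rot: [-0.0, 0.706, 0.708, -0.0]
wrist_force: [0.4, 0.0, 0.2]
finger_gap: 0.0901
finger_force: 0.0
t: 30.25
tool_pos: [0.6015, -0.1752, 0.0612]
ee_rot: [0.0, 0.707, 0.708, 0.0]
wrist_force: [1.7, -0.1, -1.3]
finger_gap: 0.067
finger_force: 4.0
[ 0.60154607 -0.17520905  0.0612278 ]
tx -20.17 ty -8.48 tz -5.88  cur yaw -89.9 q7 0.31 zaxis [ 0.001 -0.    -1.   ] wz options [np.float64(-1.57), np.float64(1.572)] rows>= 6
```

The ring centre is (0.6015, −0.1728). Next I go to the chosen glass and centre it by closing gently in two directions.

```bash
python3 -m inch '[{"tx":0,"ty":0,"tz":0,"wx":0,"wy":0,"wz":0,"jaw":9},{"tx":0,"ty":0,"tz":0,"wx":0,"wy":0,"wz":0,"jaw":9},{"tx":0,"ty":0,"tz":0,"wx":0,"wy":0,"wz":0,"jaw":9},{"tx":0,"ty":0,"tz":-4,"wx":0,"wy":0,"wz":0,"jaw":9},{"tx":-20.2,"ty":-8.5,"tz":-4,"wx":0,"wy":0,"wz":0,"jaw":9},{"tx":-20.2,"ty":-8.5,"tz":-4,"wx":0,"wy":0,"wz":0,"jaw":9},{"tx":-20.2,"ty":-8.5,"tz":-4,"wx":0,"wy":0,"wz":0,"jaw":9},{"tx":-20.2,"ty":-8.5,"tz":-4,"wx":0,"wy":0,"wz":0,"jaw":9},{"tx":-20.2,"ty":-8.5,"tz":-4,"wx":0,"wy":0,"wz":0,"jaw":9},{"tx":-20.2,"ty":-8.5,"tz":-4,"wx":0,"wy":0,"wz":0,"jaw":9},{"tx":-20.2,"ty":-8.5,"tz":-4,"wx":0,"wy":0,"wz":0,"jaw":9},{"tx":-20.2,"ty":-8.5,"tz":-4,"wx":0,"wy":0,"wz":0,"jaw":9},{"tx":-20.2,"ty":-8.5,"tz":-4,"wx":0,"wy":0,"wz":0,"jaw":9}]' 4; python3 - <<'E'
from h import *
go(.517,-.377,.015,-90)
s=snapshot("side");f=s["frame"]
hsv=cv2.cvtColor(f,cv2.COLOR_RGB2HSV);gm=((hsv[...,0]>45)&(hsv[...,0]<90)&(hsv[...,1]>70)).astype(np.uint8)
n,l,st,c=cv2.connectedComponentsWithStats(gm)
for i in range(1,n):
  if st[i,4]>60: print("green",c[i].round(1),st[i,4],px2w(s,[c[i][0]],[c[i][1]],.024).round(4).tolist())
E
```

```text
t: 31.33
tool_pos: [0.5173, -0.3752, 0.101]
ee_rot: [-0.001, 0.706, 0.708, 0.001]
wrist_force: [0.3, 1.2, 0.0]
finger_gap: 0.0899
finger_force: 0.0
tx -0.19 ty -0.03 tz 8.59  cur yaw -89.8 q7 0.67 zaxis [ 0.     0.002 -1.   ] wz options [np.float64(-3.139), np.float64(0.003)] rows>= 3
green [325.5 308.8] 199 [[0.5173, -0.3778]]
green [379.4 315.6] 216 [[0.6204, -0.4297]]
green [349.9 356.2] 245 [[0.5265, -0.5064]]
```

```bash
python3 -m inch '[{"tx":-0.1,"ty":0,"tz":4,"wx":0,"wy":0,"wz":0,"jaw":9},{"tx":-0.1,"ty":0,"tz":7.5,"wx":0,"wy":0,"wz":0,"jaw":9},{"tx":-0.1,"ty":0,"tz":8.6,"wx":0,"wy":0,"wz":0,"jaw":9},{"tx":-0.1,"ty":0,"tz":8.6,"wx":0,"wy":0,"wz":0,"jaw":9},{"tx":-0.1,"ty":0,"tz":8.6,"wx":0,"wy":0,"wz":0,"jaw":4},{"tx":-0.1,"ty":0,"tz":8.6,"wx":0,"wy":0,"wz":0,"jaw":4},{"tx":-0.1,"ty":0,"tz":8.6,"wx":0,"wy":0,"wz":0,"jaw":4},{"tx":-0.1,"ty":0,"tz":8.6,"wx":0,"wy":0,"wz":0,"jaw":4},{"tx":-0.1,"ty":0,"tz":8.6,"wx":0,"wy":0,"wz":0,"jaw":4},{"tx":-0.1,"ty":0,"tz":8.6,"wx":0,"wy":0,"wz":0,"jaw":4},{"tx":-0.1,"ty":0,"tz":8.6,"wx":0,"wy":0,"wz":0,"jaw":4},{"tx":-0.1,"ty":0,"tz":8.6,"wx":0,"wy":0,"wz":0,"jaw":4},{"tx":-0.1,"ty":0,"tz":8.6,"wx":0,"wy":0,"wz":0,"jaw":4},{"tx":-0.1,"ty":0,"tz":8.6,"wx":0,"wy":0,"wz":0,"jaw":4}]' 6; python3 -m inch '[{"tx":0,"ty":0,"tz":0,"wx":0,"wy":0,"wz":0,"jaw":8},{"tx":0,"ty":0,"tz":0,"wx":0,"wy":0,"wz":0,"jaw":8},{"tx":0,"ty":0,"tz":0,"wx":0,"wy":0,"wz":0,"jaw":8},{"tx":0,"ty":0,"tz":0,"wx":0,"wy":0,"wz":0,"jaw":8},{"tx":0,"ty":0,"tz":0,"wx":0,"wy":0,"wz":1.57,"jaw":8},{"tx":0,"ty":0,"tz":0,"wx":0,"wy":0,"wz":1.57,"jaw":8},{"tx":0,"ty":0,"tz":0,"wx":0,"wy":0,"wz":1.57,"jaw":8},{"tx":0,"ty":0,"tz":0,"wx":0,"wy":0,"wz":1.57,"jaw":8},{"tx":0,"ty":0,"tz":0,"wx":0,"wy":0,"wz":1.57,"jaw":8},{"tx":0,"ty":0,"tz":0,"wx":0,"wy":0,"wz":1.57,"jaw":8},{"tx":0,"ty":0,"tz":0,"wx":0,"wy":0,"wz":1.57,"jaw":8},{"tx":0,"ty":0,"tz":0,"wx":0,"wy":0,"wz":1.57,"jaw":8},{"tx":0,"ty":0,"tz":0,"wx":0,"wy":0,"wz":1.57,"jaw":8},{"tx":0,"ty":0,"tz":0,"wx":0,"wy":0,"wz":1.57,"jaw":8},{"tx":0,"ty":0,"tz":0,"wx":0,"wy":0,"wz":1.57,"jaw":8},{"tx":0,"ty":0,"tz":0,"wx":0,"wy":0,"wz":1.57,"jaw":8},{"tx":0,"ty":0,"tz":0,"wx":0,"wy":0,"wz":1.57,"jaw":8},{"tx":0,"ty":0,"tz":0,"wx":0,"wy":0,"wz":1.57,"jaw":8},{"tx":0,"ty":0,"tz":0,"wx":0,"wy":0,"wz":1.57,"jaw":8}]'; python3 -m inch '[{"tx":0,"ty":0,"tz":0,"wx":0,"wy":0,"wz":0,"jaw":4},{"tx":0,"ty":0,"tz":0,"wx":0,"wy":0,"wz":0,"jaw":4},{"tx":0,"ty":0,"tz":0,"wx":0,"wy":0,"wz":0,"jaw":4},{"tx":0,"ty":0,"tz":0,"wx":0,"wy":0,"wz":0,"jaw":4},{"tx":0,"ty":0,"tz":0,"wx":0,"wy":0,"wz":0,"jaw":4},{"tx":0,"ty":0,"tz":0,"wx":0,"wy":0,"wz":0,"jaw":4},{"tx":0,"ty":0,"tz":0,"wx":0,"wy":0,"wz":0,"jaw":4},{"tx":0,"ty":0,"tz":0,"wx":0,"wy":0,"wz":0,"jaw":4},{"tx":0,"ty":0,"tz":0,"wx":0,"wy":0,"wz":0,"jaw":4}]' 20; python3 -c "
from h import *
print(get_obs()['tool_pos']);go(.6015,-.1728,.14,0)"
```

```text
t: 32.55
tool_pos: [0.517, -0.3785, 0.0159]
ee_rot: [0.001, 0.707, 0.707, 0.0]
wrist_force: [0.5, 0.3, 6.5]
finger_gap: 0.0494
finger_force: 6.0
t: 34.13
tool_pos: [0.5163, -0.3779, 0.0148]
ee_rot: [-0.0, 1.0, 0.002, -0.0]
wrist_force: [-0.1, -0.6, 0.5]
finger_gap: 0.0797
finger_force: 0.0
t: 34.88
tool_pos: [0.5164, -0.3782, 0.0152]
ee_rot: [-0.0, 1.0, 0.001, -0.0]
wrist_force: [-0.3, -0.8, 1.4]
finger_gap: 0.0488
finger_force: 20.0
[ 0.51641107 -0.37816472  0.01523039]
tx 8.55 ty -20.52 tz -12.48  cur yaw -179.9 q7 -0.59 zaxis [-0.  0. -1.] wz options [np.float64(0.002), np.float64(3.143)] rows>= 7
```

```bash
python3 -m inch '[{"tx":0,"ty":0,"tz":-3,"wx":0,"wy":0,"wz":0,"jaw":4},{"tx":0,"ty":0,"tz":-7,"wx":0,"wy":0,"wz":0,"jaw":4},{"tx":0,"ty":0,"tz":-11,"wx":0,"wy":0,"wz":0,"jaw":4},{"tx":1.4,"ty":-3.4,"tz":-11,"wx":0,"wy":0,"wz":0,"jaw":4},{"tx":2.8,"ty":-6.8,"tz":-11,"wx":0,"wy":0,"wz":0,"jaw":4},{"tx":4.3,"ty":-10.2,"tz":-11,"wx":0,"wy":0,"wz":0,"jaw":4},{"tx":5.7,"ty":-13.6,"tz":-11,"wx":0,"wy":0,"wz":0,"jaw":4},{"tx":7.1,"ty":-17,"tz":-11,"wx":0,"wy":0,"wz":0,"jaw":4},{"tx":8.55,"ty":-20.5,"tz":-11,"wx":0,"wy":0,"wz":0,"jaw":4},{"tx":8.55,"ty":-20.5,"tz":-11,"wx":0,"wy":0,"wz":0,"jaw":4},{"tx":8.55,"ty":-20.5,"tz":-11,"wx":0,"wy":0,"wz":0,"jaw":4},{"tx":8.55,"ty":-20.5,"tz":-11,"wx":0,"wy":0,"wz":0,"jaw":4},{"tx":8.55,"ty":-20.5,"tz":-11,"wx":0,"wy":0,"wz":0,"jaw":4}]'; python3 -c "
from h import *
print(get_obs()['tool_pos'],get_obs()['wrist_force']);go(.6015,-.1728,.095,0)"
```

```text
t: 35.97
tool_pos: [0.6007, -0.175, 0.1252]
ee_rot: [0.001, 1.0, -0.0, -0.0]
wrist_force: [0.1, -0.1, -1.3]
finger_gap: 0.0486
finger_force: 20.0
[ 0.60070108 -0.17500417  0.12521578] [ 0.12590466 -0.06519951 -1.29099988]
tx 0.08 ty -0.22 tz 3.02  cur yaw 180.0 q7 -1.01 zaxis [-0.001 -0.001 -1.   ] wz options [np.float64(-0.001), np.float64(3.141)] rows>= 1
```

```bash
python3 -m inch '[{"tx":0,"ty":-0.1,"tz":2,"wx":0,"wy":0,"wz":0,"jaw":4},{"tx":0,"ty":-0.1,"tz":3,"wx":0,"wy":0,"wz":0,"jaw":4},{"tx":0,"ty":-0.1,"tz":3,"wx":0,"wy":0,"wz":0,"jaw":4},{"tx":0,"ty":-0.1,"tz":3,"wx":0,"wy":0,"wz":0,"jaw":4},{"tx":0,"ty":-0.1,"tz":3,"wx":0,"wy":0,"wz":0,"jaw":4}]';python3 -m inch '[{"tx":0,"ty":0,"tz":0,"wx":0,"wy":0,"wz":0,"jaw":4},{"tx":0,"ty":0,"tz":0,"wx":0,"wy":0,"wz":0,"jaw":4},{"tx":0,"ty":0,"tz":0,"wx":0,"wy":0,"wz":0,"jaw":4},{"tx":0,"ty":0,"tz":0,"wx":0,"wy":0,"wz":0,"jaw":4},{"tx":0,"ty":0,"tz":0,"wx":0,"wy":0,"wz":0,"jaw":4}]'
```

```text
t: 36.38
tool_pos: [0.6015, -0.1731, 0.0955]
ee_rot: [0.0, 1.0, 0.0, 0.0]
wrist_force: [-0.3, -0.3, -0.8]
finger_gap: 0.049
finger_force: 20.0
t: 36.8
tool_pos: [0.6018, -0.1719, 0.0954]
ee_rot: [-0.0, 1.0, 0.001, 0.0]
wrist_force: [0.6, 0.1, -2.3]
finger_gap: 0.0489
finger_force: 20.0
```

Centred at (0.6016, −0.1725). I'll lower it in small steps and watch the force.

```bash
python3 -m inch '[{"tx":0,"ty":0,"tz":0.6,"wx":0,"wy":0,"wz":0,"jaw":4},{"tx":0,"ty":0,"tz":0.9,"wx":0,"wy":0,"wz":0,"jaw":4},{"tx":0,"ty":0,"tz":1.1,"wx":0,"wy":0,"wz":0,"jaw":4},{"tx":0,"ty":0,"tz":1.1,"wx":0,"wy":0,"wz":0,"jaw":4}]';python3 -m inch '[{"tx":0,"ty":0,"tz":0.2,"wx":0,"wy":0,"wz":0,"jaw":4},{"tx":0,"ty":0,"tz":0.4,"wx":0,"wy":0,"wz":0,"jaw":4},{"tx":0,"ty":0,"tz":0.4,"wx":0,"wy":0,"wz":0,"jaw":4}]'
```

```text
t: 37.13
tool_pos: [0.6009, -0.1718, 0.0832]
ee_rot: [-0.0, 1.0, 0.001, -0.001]
wrist_force: [-0.1, -0.1, -0.8]
finger_gap: 0.0492
finger_force: 20.0
t: 37.38
tool_pos: [0.6013, -0.1719, 0.0797]
ee_rot: [-0.0, 1.0, 0.001, -0.0]
wrist_force: [-0.3, -0.7, -0.8]
finger_gap: 0.0488
finger_force: 20.0
```

The glass is inside the bore with no side force. The last 2.5 mm follow, then release and retreat.

```bash
python3 -m inch '[{"tx":0,"ty":0,"tz":0.1,"wx":0,"wy":0,"wz":0,"jaw":4},{"tx":0,"ty":0,"tz":0.25,"wx":0,"wy":0,"wz":0,"jaw":4},{"tx":0,"ty":0,"tz":0.25,"wx":0,"wy":0,"wz":0,"jaw":4}]';python3 -m inch '[{"tx":0,"ty":0,"tz":0,"wx":0,"wy":0,"wz":0,"jaw":9},{"tx":0,"ty":0,"tz":0,"wx":0,"wy":0,"wz":0,"jaw":9},{"tx":0,"ty":0,"tz":0,"wx":0,"wy":0,"wz":0,"jaw":9},{"tx":0,"ty":0,"tz":0,"wx":0,"wy":0,"wz":0,"jaw":9},{"tx":0,"ty":0,"tz":0,"wx":0,"wy":0,"wz":0,"jaw":9},{"tx":0,"ty":0,"tz":-3,"wx":0,"wy":0,"wz":0,"jaw":9},{"tx":-10,"ty":15,"tz":-10,"wx":0,"wy":0,"wz":-1.57,"jaw":9},{"tx":-10,"ty":15,"tz":-10,"wx":0,"wy":0,"wz":-1.57,"jaw":9},{"tx":-10,"ty":15,"tz":-10,"wx":0,"wy":0,"wz":-1.57,"jaw":9},{"tx":-10,"ty":15,"tz":-10,"wx":0,"wy":0,"wz":-1.57,"jaw":9},{"tx":-10,"ty":15,"tz":-10,"wx":0,"wy":0,"wz":-1.57,"jaw":9},{"tx":-10,"ty":15,"tz":-10,"wx":0,"wy":0,"wz":-1.57,"jaw":9},{"tx":-10,"ty":15,"tz":-10,"wx":0,"wy":0,"wz":-1.57,"jaw":9},{"tx":-10,"ty":15,"tz":-10,"wx":0,"wy":0,"wz":-1.57,"jaw":9},{"tx":-10,"ty":15,"tz":-10,"wx":0,"wy":0,"wz":-1.57,"jaw":9},{"tx":-10,"ty":15,"tz":-10,"wx":0,"wy":0,"wz":-1.57,"jaw":9},{"tx":-10,"ty":15,"tz":-10,"wx":0,"wy":0,"wz":-1.57,"jaw":9},{"tx":-10,"ty":15,"tz":-10,"wx":0,"wy":0,"wz":-1.57,"jaw":9},{"tx":-10,"ty":15,"tz":-10,"wx":0,"wy":0,"wz":-1.57,"jaw":9}]' 20;python3 - <<'E'
from h import *
s=snapshot("top");f=s["frame"];K=s["intrinsics"]
hsv=cv2.cvtColor(f,cv2.COLOR_RGB2HSV);gm=((hsv[...,0]>45)&(hsv[...,0]<90)&(hsv[...,1]>90)).astype(np.uint8)
n,l,st,c=cv2.connectedComponentsWithStats(gm)
for i in range(1,n):
  if st[i,4]>40:
    v,u=np.nonzero(l==i);Z=s["range_z"][v,u]
    X=(np.array(s["R"]).T@((np.linalg.inv(K)@np.stack([u,v,np.ones(len(u))]))*Z-np.array(s["t"])[:,None]))
    A=np.c_[X[0]-X[0].mean(),X[1]-X[1].mean(),np.ones(len(u))];k=np.linalg.lstsq(A,X[2],rcond=None)[0]
    print("green",st[i,4],px2w(s,[c[i][0]],[c[i][1]],.086 if c[i][0]<400 else .024).round(4).tolist(),"zmed",np.median(X[2]).round(4),"tilt",k[:2].round(3))
go(.6015,-.1728,.11,-35)
E
```

```text
t: 37.63
tool_pos: [0.6015, -0.172, 0.0775]
ee_rot: [-0.0, 1.0, 0.001, -0.0]
wrist_force: [-0.3, -0.0, -1.7]
finger_gap: 0.0489
finger_force: 20.0
t: 39.22
tool_pos: [0.5018, -0.3224, 0.1778]
ee_rot: [0.0, 0.705, 0.71, 0.0]
wrist_force: [0.4, -0.0, -0.7]
finger_gap: 0.0899
finger_force: 0.0
green 95 [[0.6277, -0.4286]] zmed 0.0242 tilt [-1.924  2.17 ]
green 197 [[0.5999, -0.1716]] zmed 0.0865 tilt [-1.865  3.104]
tx 14.88 ty 10.11 tz 6.79  cur yaw -89.5 q7 0.65 zaxis [ 0. -0. -1.] wz options [np.float64(-0.951)] rows>= 5
```

The glass top reads 86.5 mm against 86 expected, so it is fully seated. Now I grip the ring at yaw 0, which leaves plenty of clockwise range.

```bash
python3 -m inch '[{"tx":15,"ty":10,"tz":4,"wx":0,"wy":0,"wz":-1.57,"jaw":9},{"tx":15,"ty":10,"tz":4,"wx":0,"wy":0,"wz":-1.57,"jaw":9},{"tx":15,"ty":10,"tz":4,"wx":0,"wy":0,"wz":-1.57,"jaw":9},{"tx":15,"ty":10,"tz":4,"wx":0,"wy":0,"wz":-1.57,"jaw":9},{"tx":15,"ty":10,"tz":4,"wx":0,"wy":0,"wz":-1.57,"jaw":9},{"tx":15,"ty":10,"tz":4,"wx":0,"wy":0,"wz":-1.57,"jaw":9},{"tx":15,"ty":10,"tz":4,"wx":0,"wy":0,"wz":-1.57,"jaw":9},{"tx":15,"ty":10,"tz":4,"wx":0,"wy":0,"wz":-1.57,"jaw":9},{"tx":15,"ty":10,"tz":4,"wx":0,"wy":0,"wz":-1.57,"jaw":9},{"tx":15,"ty":10,"tz":4,"wx":0,"wy":0,"wz":-1.57,"jaw":9},{"tx":15,"ty":10,"tz":4,"wx":0,"wy":0,"wz":-1.57,"jaw":9},{"tx":15,"ty":10,"tz":4,"wx":0,"wy":0,"wz":-1.57,"jaw":9},{"tx":15,"ty":10,"tz":4,"wx":0,"wy":0,"wz":-1.57,"jaw":9},{"tx":15,"ty":10,"tz":4,"wx":0,"wy":0,"wz":-1.57,"jaw":9},{"tx":15,"ty":10,"tz":4,"wx":0,"wy":0,"wz":-1.57,"jaw":9},{"tx":15,"ty":10,"tz":4,"wx":0,"wy":0,"wz":-1.57,"jaw":9}]' 20; python3 -c "
from h import *
go(.6015,-.1728,.058,0)"
```

```text
t: 40.6
tool_pos: [0.6016, -0.1722, 0.1377]
ee_rot: [-0.0, 0.002, 1.0, -0.0]
wrist_force: [0.9, -0.6, -0.4]
finger_gap: 0.0901
finger_force: 0.0
tx 0.01 ty -0.06 tz 7.97  cur yaw -0.2 q7 1.74 zaxis [-0. -0. -1.] wz options [np.float64(-3.145), np.float64(-0.003)] rows>= 2
```

```bash
python3 -m inch '[{"tx":0,"ty":0,"tz":3.5,"wx":0,"wy":0,"wz":0,"jaw":9},{"tx":0,"ty":0,"tz":6.5,"wx":0,"wy":0,"wz":0,"jaw":9},{"tx":0,"ty":0,"tz":7.9,"wx":0,"wy":0,"wz":0,"jaw":9},{"tx":0,"ty":0,"tz":7.9,"wx":0,"wy":0,"wz":0,"jaw":9},{"tx":0,"ty":0,"tz":7.9,"wx":0,"wy":0,"wz":0,"jaw":9},{"tx":0,"ty":0,"tz":7.9,"wx":0,"wy":0,"wz":0,"jaw":5.5},{"tx":0,"ty":0,"tz":7.9,"wx":0,"wy":0,"wz":0,"jaw":5.5},{"tx":0,"ty":0,"tz":7.9,"wx":0,"wy":0,"wz":0,"jaw":5.5},{"tx":0,"ty":0,"tz":7.9,"wx":0,"wy":0,"wz":0,"jaw":5.5},{"tx":0,"ty":0,"tz":7.9,"wx":0,"wy":0,"wz":0,"jaw":5.5},{"tx":0,"ty":0,"tz":7.9,"wx":0,"wy":0,"wz":0,"jaw":5.5},{"tx":0,"ty":0,"tz":7.9,"wx":0,"wy":0,"wz":0,"jaw":5.5}]' 35; python3 -m inch '[{"tx":0,"ty":0,"tz":0,"wx":0,"wy":0,"wz":0.1,"jaw":5.5},{"tx":0,"ty":0,"tz":0,"wx":0,"wy":0,"wz":0.2,"jaw":5.5},{"tx":0,"ty":0,"tz":0,"wx":0,"wy":0,"wz":0.3,"jaw":5.5},{"tx":0,"ty":0,"tz":0,"wx":0,"wy":0,"wz":0.4,"jaw":5.5},{"tx":0,"ty":0,"tz":0,"wx":0,"wy":0,"wz":0.5,"jaw":5.5},{"tx":0,"ty":0,"tz":0,"wx":0,"wy":0,"wz":0.6,"jaw":5.5},{"tx":0,"ty":0,"tz":0,"wx":0,"wy":0,"wz":0.7,"jaw":5.5},{"tx":0,"ty":0,"tz":0,"wx":0,"wy":0,"wz":0.8,"jaw":5.5},{"tx":0,"ty":0,"tz":0,"wx":0,"wy":0,"wz":0.9,"jaw":5.5},{"tx":0,"ty":0,"tz":0,"wx":0,"wy":0,"wz":1.0,"jaw":5.5},{"tx":0,"ty":0,"tz":0,"wx":0,"wy":0,"wz":1.1,"jaw":5.5},{"tx":0,"ty":0,"tz":0,"wx":0,"wy":0,"wz":1.2,"jaw":5.5},{"tx":0,"ty":0,"tz":0,"wx":0,"wy":0,"wz":1.3,"jaw":5.5},{"tx":0,"ty":0,"tz":0,"wx":0,"wy":0,"wz":1.4,"jaw":5.5},{"tx":0,"ty":0,"tz":0,"wx":0,"wy":0,"wz":1.5,"jaw":5.5},{"tx":0,"ty":0,"tz":0,"wx":0,"wy":0,"wz":1.6,"jaw":5.5},{"tx":0,"ty":0,"tz":0,"wx":0,"wy":0,"wz":1.7,"jaw":5.5},{"tx":0,"ty":0,"tz":0,"wx":0,"wy":0,"wz":1.8,"jaw":5.5},{"tx":0,"ty":0,"tz":0,"wx":0,"wy":0,"wz":1.8,"jaw":5.5}]'; python3 -c "
from h import *
print(get_obs()['ft_torque']);go(.6015,-.1728,.058,0)"
```

```text
t: 41.6
tool_pos: [0.6026, -0.1727, 0.06]
ee_rot: [0.001, 0.0, 1.0, -0.0]
wrist_force: [-1.4, -0.8, 6.3]
finger_gap: 0.0648
finger_force: 35.0
t: 43.18
tool_pos: [0.6014, -0.1737, 0.0599]
ee_rot: [0.001, 0.785, 0.619, -0.0]
wrist_force: [-3.9, -1.8, 8.8]
finger_gap: 0.0649
finger_force: 35.0
[-0.54983974  0.93238485 -0.05357225]
tx 0.09 ty -0.01 tz 0.19  cur yaw -103.5 q7 0.23 zaxis [-0.    -0.001 -1.   ] wz options [np.float64(-1.806), np.float64(1.336)] rows>= 1
```

1.8 rad is done with no stop yet. I'll continue in smaller batches.

```bash
python3 -m inch '[{"tx":0,"ty":0,"tz":0,"wx":0,"wy":0,"wz":0.05,"jaw":5.5},{"tx":0,"ty":0,"tz":0,"wx":0,"wy":0,"wz":0.1,"jaw":5.5},{"tx":0,"ty":0,"tz":0,"wx":0,"wy":0,"wz":0.15,"jaw":5.5},{"tx":0,"ty":0,"tz":0,"wx":0,"wy":0,"wz":0.2,"jaw":5.5},{"tx":0,"ty":0,"tz":0,"wx":0,"wy":0,"wz":0.2,"jaw":5.5}]'; python3 -c "
from h import *
print(get_obs()['ft_torque']);go(.6015,-.1728,.058,0)"; python3 -m inch '[{"tx":0,"ty":0,"tz":0,"wx":0,"wy":0,"wz":0.05,"jaw":5.5},{"tx":0,"ty":0,"tz":0,"wx":0,"wy":0,"wz":0.1,"jaw":5.5},{"tx":0,"ty":0,"tz":0,"wx":0,"wy":0,"wz":0.15,"jaw":5.5},{"tx":0,"ty":0,"tz":0,"wx":0,"wy":0,"wz":0.15,"jaw":5.5}]'; python3 -c "
from h import *
print(get_obs()['ft_torque']);go(.6015,-.1728,.058,0)"
```

```text
t: 43.6
tool_pos: [0.6012, -0.1736, 0.0599]
ee_rot: [0.0, 0.842, 0.539, -0.0]
wrist_force: [-3.7, -2.1, 9.3]
finger_gap: 0.0651
finger_force: 35.0
[-0.50722816  1.06051844 -0.10874574]
tx 0.08 ty -0.01 tz 0.19  cur yaw -114.8 q7 0.06 zaxis [-0.    -0.001 -1.   ] wz options [np.float64(-2.003), np.float64(1.138)] rows>= 1
t: 43.93
tool_pos: [0.6013, -0.1733, 0.0599]
ee_rot: [0.0, 0.88, 0.475, -0.001]
wrist_force: [-3.5, -2.0, 9.9]
finger_gap: 0.0648
finger_force: 35.0
[-0.46169389  1.06620369  0.52443336]
tx 0.06 ty -0.01 tz 0.19  cur yaw -123.2 q7 -0.06 zaxis [-0.001 -0.001 -1.   ] wz options [np.float64(-2.151), np.float64(0.991)] rows>= 1
```

```bash
python3 -m inch '[{"tx":0,"ty":0,"tz":0,"wx":0,"wy":0,"wz":0.04,"jaw":5.5},{"tx":0,"ty":0,"tz":0,"wx":0,"wy":0,"wz":0.04,"jaw":5.5},{"tx":0,"ty":0,"tz":0,"wx":0,"wy":0,"wz":0.04,"jaw":5.5}]' 50; python3 -c "
from h import *
print(get_obs()['ft_torque']);go(.6015,-.1728,.058,0)"
```

```text
t: 44.18
tool_pos: [0.6018, -0.1725, 0.0599]
ee_rot: [0.0, 0.888, 0.459, -0.0]
wrist_force: [-3.5, -1.1, 8.8]
finger_gap: 0.0639
finger_force: 50.0
[-0.22929949  0.81797226  0.86067742]
tx -0.05 ty -0.01 tz 0.19  cur yaw -125.3 q7 -0.09 zaxis [ 0.    -0.001 -1.   ] wz options [np.float64(-2.187), np.float64(0.954)] rows>= 1
```

```bash
python3 -m inch '[{"tx":0,"ty":0,"tz":0,"wx":0,"wy":0,"wz":0.04,"jaw":5.5},{"tx":0,"ty":0,"tz":0,"wx":0,"wy":0,"wz":0.08,"jaw":5.5},{"tx":0,"ty":0,"tz":0,"wx":0,"wy":0,"wz":0.08,"jaw":5.5}]' 50; python3 - <<'E'
from h import *
print(get_obs()['ft_torque']);go(.6015,-.1728,.058,0)
E
```

```text
t: 44.43
tool_pos: [0.6034, -0.1706, 0.0599]
ee_rot: [0.0, 0.906, 0.424, 0.001]
wrist_force: [0.3, 1.0, 5.8]
finger_gap: 0.0643
finger_force: 50.0
[0.31931967 0.09078386 1.49303901]
tx -0.30 ty -0.01 tz 0.19  cur yaw -129.8 q7 -0.16 zaxis [ 0.002  0.    -1.   ] wz options [np.float64(-2.265), np.float64(0.876)] rows>= 1
```

Torque has climbed to 1.5 N·m and the pads are starting to roll, so the ring is at its stop. I'll release, retreat and look.

```bash
python3 -m inch '[{"tx":0,"ty":0,"tz":0,"wx":0,"wy":0,"wz":0.06,"jaw":9},{"tx":0,"ty":0,"tz":0,"wx":0,"wy":0,"wz":0.06,"jaw":9},{"tx":0,"ty":0,"tz":0,"wx":0,"wy":0,"wz":0.06,"jaw":9},{"tx":0,"ty":0,"tz":0,"wx":0,"wy":0,"wz":0.06,"jaw":9},{"tx":0,"ty":0,"tz":0,"wx":0,"wy":0,"wz":0.06,"jaw":9},{"tx":0,"ty":0,"tz":-3,"wx":0,"wy":0,"wz":0.06,"jaw":9},{"tx":0,"ty":0,"tz":-7,"wx":0,"wy":0,"wz":0.06,"jaw":9},{"tx":0,"ty":0,"tz":-11,"wx":0,"wy":0,"wz":0.06,"jaw":9},{"tx":0,"ty":0,"tz":-14,"wx":0,"wy":0,"wz":0.06,"jaw":9}]'; python3 - <<'E'
from h import *
go(.40,-.38,.25)
E
```

```text
t: 45.18
tool_pos: [0.6022, -0.1729, 0.2016]
ee_rot: [0.001, 0.919, 0.395, 0.001]
wrist_force: [0.4, -0.3, -0.1]
finger_gap: 0.0901
finger_force: 0.0
tx -28.94 ty -0.40 tz -4.86  cur yaw -133.5 q7 -0.29 zaxis [ 0.002 -0.001 -1.   ] rows>= 8
```

```bash
python3 -m inch '[{"tx":-29,"ty":0,"tz":-5,"wx":0,"wy":0,"wz":0,"jaw":9},{"tx":-29,"ty":0,"tz":-5,"wx":0,"wy":0,"wz":0,"jaw":9},{"tx":-29,"ty":0,"tz":-5,"wx":0,"wy":0,"wz":0,"jaw":9},{"tx":-29,"ty":0,"tz":-5,"wx":0,"wy":0,"wz":0,"jaw":9},{"tx":-29,"ty":0,"tz":-5,"wx":0,"wy":0,"wz":0,"jaw":9},{"tx":-29,"ty":0,"tz":-5,"wx":0,"wy":0,"wz":0,"jaw":9},{"tx":-29,"ty":0,"tz":-5,"wx":0,"wy":0,"wz":0,"jaw":9},{"tx":-29,"ty":0,"tz":-5,"wx":0,"wy":0,"wz":0,"jaw":9},{"tx":-29,"ty":0,"tz":-5,"wx":0,"wy":0,"wz":0,"jaw":9},{"tx":-29,"ty":0,"tz":-5,"wx":0,"wy":0,"wz":0,"jaw":9}]'; python3 - <<'E'
from h import *
s=snapshot("top");f=s["frame"];
sh=lambda a,w,h:cv2.resize(a[:,:,::-1],(w,h),interpolation=cv2.INTER_CUBIC)
s2=snapshot("side");f2=s2["frame"]
a=np.hstack([sh(f[210:285,145:220],390,300),sh(f[180:220,350:402],390,300)])
b=np.hstack([sh(f2[205:250,305:363],390,300),sh(f2[115:175,210:288],390,300)])
cv2.imwrite("pics/fin.png",np.vstack([a,b]))
for n in("cleaner","weight","gaugecase"): print(n,[(np.round(d["xyz"],3).tolist(),round(d["confidence"],2)) for d in pinpoint(s,n)][:1])
E
```

```text
t: 46.02
tool_pos: [0.402, -0.3825, 0.2487]
ee_rot: [-0.0, 0.919, 0.394, 0.0]
wrist_force: [0.5, -0.6, -0.4]
finger_gap: 0.0902
finger_force: 0.0
cleaner [([0.769, 0.132, -0.004], 0.73)]
weight [([0.781, -0.006, -0.0], 0.77)]
gaugecase [([0.771, -0.171, 0.001], 0.95)]
```

View pics/fin.png

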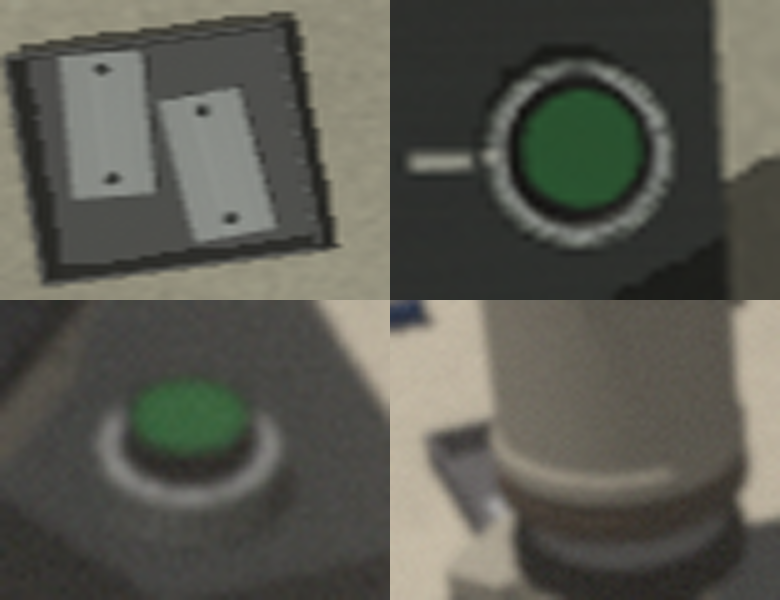

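Both shims lie flat in the tray, at (105,125) and (217,165). The glass sits level and face up in the cell. The ring's white mark at (490,157) meets the fixed mark at (440,162), and the bystanders haven't moved.

```bash
python3 -c "
from rig import *
print(job_done())"
```

```text
the job is handed in; nothing more can be done
None
```

I've handed the job in: both shims lie flat in the tray, the glass is fully seated face up in the cell, the ring is turned clockwise snug to its stop, and the things behind the stage haven't moved (about 46 s of the 210 s used).

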